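Slide the long-necked bottle into its wind stall and shut the swing bar

TASK

Push the tall long-necked glass bottle low on its body, so that it slides upright over the table into the small open-ended wooden stall until it stands wholly inside, behind the line of the swing bar. Then push the swing bar fully shut across the mouth of the stall and move clear. Do not lift or tip the bottle, do not touch its neck, and leave the other things where they are.

Things in the scene. Friction and masses are not known exactly. Their poses are not given: they have to be found in the camera images.
- bottle: Tall closed amber glass bottle, loose, 0.45 kg, 240 mm high. Straight round base 60 mm in diameter up to 45 mm, then a cone to 24 mm diameter at 110 mm, a neck of 24 mm to 220 mm and a cork. Origin: centre of its underside. Friction about 0.6: a push above about 40 mm tips it. Starts in the nearer or the farther of two places; the short jar is in the other.
- stall: Low wooden pen fixed to the table: three walls 45 mm high, 12 mm thick, no floor. Origin on the table at the centre of the inside, which is 100 mm wide along its x (-50 to +50) and 96 mm deep along its y: back wall's inner face at y = -48 mm, open mouth at y = +48 mm; +y points out of the mouth. The bottle touches the back wall with its centre at y = -18 mm.
- stall_hinge (a point): The upright hinge axis of the swing bar, a steel pin of 62 mm height at x = +56 mm, y = +56 mm in the stall's frame (at the corner of the mouth farther from the robot); the point is given at 35 mm height. Axes as the stall's.
- gate (a joint): Swing bar, rad. 0 = shut, at its stop: the bar lies across the mouth, from the hinge along the stall's -x. Grows as it opens, clockwise seen from above: at 1.57 it points straight out of the mouth (stall +y), beyond that it leans to the stall's +x side. Starts at 1.6 to 1.95. Hinge friction 0.04 N m; it stays where it is left.
- gate_tip (a point): The rubber-covered free end of the swing bar, 14 mm in diameter, on its centre line 112 mm from the hinge axis and 35 mm above the table. The steel bar between is 8 mm thick and 22 mm high, from 24 to 46 mm above the table.
- jar: Short stout closed jar, loose, 56 mm diameter, 60 mm high, without a long neck. Leave it alone. Origin at the centre of its underside.
- brush: Wooden shoe brush lying on its bristles, loose, 150 x 50 x 40 mm, long side along its x. Leave it alone. Origin at the centre of its underside.
- tin: Flat round steel tin, loose, 79 mm diameter, 24 mm high. Leave it alone. Origin at the centre of its underside.
- crate: Fixed slatted wooden crate, 320 x 210 x 110 mm, open on top, at the left of the table. Origin at the centre of its underside.
- mug: White ceramic mug, 80 mm diameter, 92 mm high, standing in the crate. Leave it alone. Origin at the centre of its underside.
- shoe_horn: Stainless shoe horn, about 210 mm long, lying in the crate. Leave it alone. Origin on its underside.
- scraper: Plastic scraper, 150 mm long, lying in the crate. Leave it alone. Origin on its underside.
- rack_front (a point): Middle of the front (robot-side) foot bar of the folding steel drying rack, on the table. The rack is fixed along the back of the table: from here it reaches 150 mm away from the robot and 345 mm to either side, top bars 165 mm high, with two green insoles clipped on top (up to about 195 mm). Keep clear.
Things that resemble listed ones, but are neither listed nor needed, are in the scene too. What is shaped like the stall but pink is not meant.

How it is judged:
On the way, in this order (a step that is already met when the one before it is completed fails the run):
1. the bottle stands upright wholly inside the stall, the bar still open (y of bottle in the frame of stall between -0.025 and 0.02 m and x of bottle in the frame of stall between -0.025 and 0.025 m and angle between bottle's own z axis and vertical below 0.1 rad and value of joint gate above 0.5 rad), for 0.2 s.
2. the swing bar is shut across the mouth (value of joint gate below 0.12 rad), for 0.2 s.
At the end, for the whole second after the job is handed in: The bottle stands upright (within 0.08 rad) and at rest on the table, wholly inside the stall (its whole base is within the mouth, to 2 mm), and the swing bar is shut to within 0.12 rad (about 13 mm at its tip) (y of bottle in the frame of stall between -0.025 and 0.02 m and x of bottle in the frame of stall between -0.025 and 0.025 m and angle between bottle's own z axis and vertical below 0.08 rad and height (world z) of bottle below 0.006 m and linear speed of bottle below 0.02 m/s and value of joint gate below 0.12 rad); the robot touches nothing.
It fails at once if the bottle is tipped by more than 0.2 rad (angle between bottle's own z axis and vertical above 0.2 rad).
It fails at once if the bottle is lifted off the table (height (world z) of bottle above 0.01 m).
It fails at once if the robot touches the neck or cork of the bottle (contact force between any of the fingers, the arm and bottle_c2 above 0.5 N or contact force between any of the fingers, the arm and bottle_c3 above 0.5 N).
It fails at once if another thing is moved by more than 25 mm (distance of any of jar, brush, tin, mug, shoe_horn, scraper from where it was at the start of the episode above 0.025 m).
It also fails if it takes over 62 s, if anything falls off the work surface, if the arm or the gripper's body presses on something with over 40 N, if the wrist force passes 120 N, or if a joint passes its speed limit or range.

ROBOT

A 6-joint arm with a two-finger parallel gripper is mounted at the origin on the work surface. World frame = base frame: x ahead of the robot, y to its left, z up, the work surface at z = 0. Lengths are in m, angles in rad, forces in N, time in s.
With the tool pointing down it reaches from about 0.3 to 0.875 m from the base axis. Payload 6.4 kg.
Tool frame: the origin (TCP) lies at the very end of the fingers, on their centre line; the grasp point (between the pads) lies 19 mm behind it (ctrl.tcp_to_grasp is the distance from the TCP to the grasp point, in m); z points along the fingers, y is the direction in which the jaws open and shut (so a half turn about z gives the same grasp; the last joint's range is limited). The gripper opens to 85 mm and grips with 20 to 120 N. Pads are 22 mm wide; open, the fingers measure 114 mm over their backs; the gripper's body (76 mm by 85 mm) begins 54 mm behind the grasp point. The pads swing forward as they close: fully open they stand 13 mm farther back than shut.
Start: joints at [-1.505, 0.181, 1.607, -0, 1.354, -0.206], TCP at [0.154, -0.554, 0.231] pointing down, gripper open.
Joint ranges: [-2.99, 2.99], [-0.89, 2.07], [0.3, 2.58], [-1.14, 4.28], [0, 2.63], [-3.12, 3.12]. Speed limits (rad/s): [2.57, 2.57, 3.01, 3.14, 3.14, 3.14].

INTERFACE

Orientations are given as a unit quaternion [w, x, y, z].
In Python, from bench import ctrl gives the robot as it stands. The module is installed in compiled form; this text tells all that it offers.
- The arm moves only by the tool drive_tool, never from a script. Its argument "deltas" is a list of rows, each an object with "slide": the shift along the tool's x, y, z as a fraction of full scale, a list of three; "delta_rot": the turn, a rotation vector about the tool's x, y, z as a fraction of full scale, a list of three; "hand": the opening, from 0 (shut) to 1 (fully open). In form: [{"slide": [tx, ty, tz], "delta_rot": [wx, wy, wz], "hand": hand}, ...]. A call has exactly 5 rows; each row shifts and turns the commanded pose from where the row before left it, along the tool's axes as they then stand; what a row does not reach is not made up. Full scale, the value 1, is 50 mm for a shift and 180 degrees for a turn. A row lasts 1/8 s, in which the tool goes at most 62.5 mm and 10.7 degrees, less where a joint would pass 70% of its speed; a pose out of reach is approached as far as the arm can. A call with a number of a shift or a turn outside -1 to 1 is refused whole. A call with a gripper value outside its range is refused whole. The fingers move at their own pace and stop on an object; the grip force is fixed at half the most. Time passes only in rows, so rows that do not move let the fingers close, or fill a call up. It gives the time, the measured TCP pose, the force and the opening at its end, in the units of the state.
- ctrl.get_obs(): the state, without advancing time (a new reading comes with each control period).
- ctrl.camera(name): name is "scene" or "side" or "wrist"; returns a dict with "frame" (420x560x3 uint8, red, green, blue), "mtx" (3x3 intrinsics, pixels), "R" (3x3) and "t" (3): a world point X has camera coordinates R X + t. Camera axes: x right, y down, z forward; pixel columns grow to the right and rows downward; lengths in m; the calibration is good to about 2 mm. The wrist camera is an equidistant fisheye: a pixel r from the principal point sees the ray r / f radians off the axis. A picture is of the moment at which its call begins. There is no depth.
- ctrl.hand_in(): hands the job in, once; it reports no verdict.
The state is a dict: "time_s": time; "q": joint angles; "dq": joint speeds; "joint_efforts": joint torques, N m; "eef_pos": TCP position; "eef_rot": TCP orientation; "wrist_force": force on the tool from outside, world axes, zero at the start; "torque": the same for the moment, N m; "opening": opening from 0.0 (shut) to 1.0 (fully open).
Only numpy, scipy, OpenCV 4.12 (cv2) and the standard library are available. Lean on these libraries where they do the work, as an engineer would, in place of code of your own. Each camera call takes 0.05 s, during which the arm holds its last target.

## Working session

There is one attempt and no reset: what is moved stays moved. The work goes in short steps, Python scripts to look and compute and a tool call to move; the robot and the scene stay as the last step left them, time stands still between calls to the robot, and variables do not carry over. Pictures are saved under pics/ and viewed, and the job is handed in when it is done.

Besides the shell and the picture viewer there is one more tool, called as name(argument=value, ...), one argument or row to a line, values as JSON. drive_tool: Moves the arm, as the interface text tells. Its arguments: {"type":"object","properties":{"deltas":{"type":"array","items":{"type":"object","properties":{"slide":{"type":"array","items":{"type":"number"}},"delta_rot":{"type":"array","items":{"type":"number"}},"hand":{"type":"number"}}}}},"required":["deltas"]}

```bash
mkdir -p pics; python3 - <<'E'
from bench import ctrl
import cv2
for n in ["scene","side","wrist"]:
    c=ctrl.camera(n); cv2.imwrite(f"pics/{n}0.png",c["frame"][:,:,::-1])
    print(n,c["mtx"].round(1).tolist(),c["R"].round(4).tolist(),c["t"].round(4).tolist())
print(ctrl.get_obs())
E
```

```text
scene [[482.3, 0.0, 280.6], [0.0, 482.3, 206.3], [0.0, 0.0, 1.0]] [[-0.5304, 0.8477, 0.0108], [0.6551, 0.4179, -0.6295], [-0.5381, -0.3268, -0.777]] [0.2173, -0.3864, 1.7295]
side [[492.5, 0.0, 276.5], [0.0, 492.5, 215.3], [0.0, 0.0, 1.0]] [[-0.6904, -0.7234, -0.0012], [-0.3995, 0.3827, -0.833], [0.6031, -0.5747, -0.5532]] [0.4759, 0.233, 1.4074]
wrist [[325.2, 0.0, 280.8], [0.0, 325.2, 213.1], [0.0, 0.0, 1.0]] [[0.2696, -0.963, -0.0011], [-0.9095, -0.255, 0.3282], [-0.3163, -0.0875, -0.9446]] [-0.5748, -0.0444, 0.3809]
{'time_s': 0.15, 'q': array([-1.50526403e+00,  1.81385374e-01,  1.60774139e+00, -6.68606896e-07,
        1.35378246e+00, -2.06287616e-01]), 'dq': array([ 7.27764322e-04, -1.46632461e-03, -1.79022842e-03, -9.30030813e-05,
        9.22376763e-04,  1.19988598e-04]), 'joint_efforts': array([ 1.12095939e-03, -4.45259035e+01, -3.51693642e+01, -2.38941866e-04,
        5.78737847e-03,  4.88322822e-07]), 'eef_pos': array([ 0.15437559, -0.55347346,  0.23060052]), 'eef_rot': array([-6.56676600e-04,  9.90778225e-01,  1.35491975e-01,  4.59645896e-05]), 'wrist_force': array([ 0.00274249, -0.50421703, -0.09110109]), 'torque': array([ 0.01505468, -0.01642426,  0.01562708]), 'opening': 1.0000868194088073}
```

View pics/scene0.png

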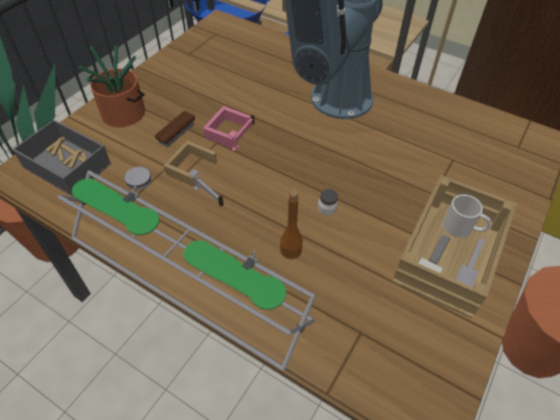

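View pics/side0.png

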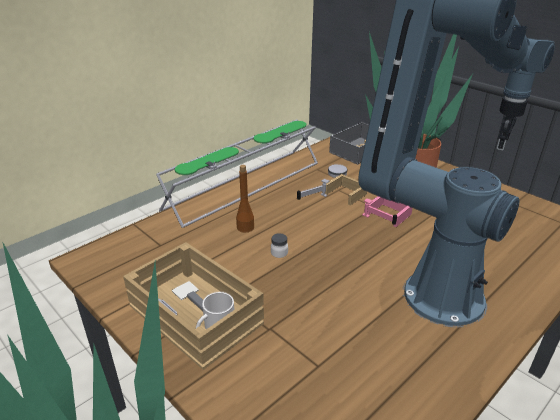

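View pics/wrist0.png

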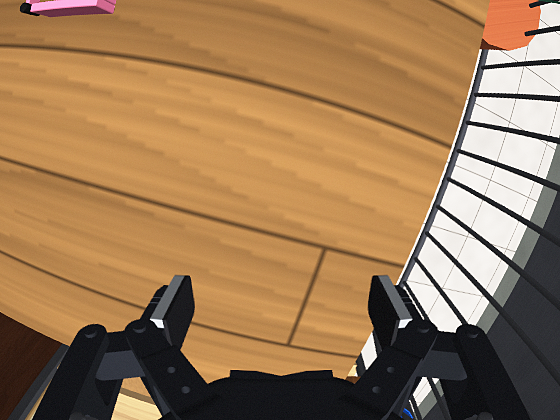

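The scene view shows one amber long-necked bottle (base ~(291,245)) and the short jar at (328,201). There are two stall shapes: the natural-wood one at (192,160) and the pink one at (230,126). The wooden one fits, so I'll enlarge to confirm.

```bash
cat > h.py <<'E'
import numpy as np, cv2
from bench import ctrl
def load():
    return {n:ctrl.camera(n) for n in ("scene","side")}
def ray(c,u,v):
    K,R,t=np.array(c["mtx"]),np.array(c["R"]),np.array(c["t"])
    d=R.T@np.linalg.solve(K,[u,v,1.]); o=-R.T@t; return o,d
def onz(c,u,v,z):
    o,d=ray(c,u,v); return o+d*(z-o[2])/d[2]
def proj(c,X):
    p=np.array(c["R"])@np.array(X)+np.array(c["t"]); q=np.array(c["mtx"])@p; return q[:2]/q[2]
def crop(c,x,y,w,h,k,fn,grid=True):
    im=cv2.resize(np.ascontiguousarray(c["frame"][y:y+h,x:x+w,::-1]),None,fx=k,fy=k,interpolation=cv2.INTER_CUBIC)
    cv2.imwrite(fn,im)
E
python3 - <<'E'
from h import *
c=load()
crop(c["scene"],150,125,100,85,7,"pics/s1.png")
crop(c["side"],285,150,130,80,6,"pics/s2.png")
crop(c["scene"],260,180,90,90,6,"pics/s3.png")
E
```

```text
(no output)
```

View pics/s1.png

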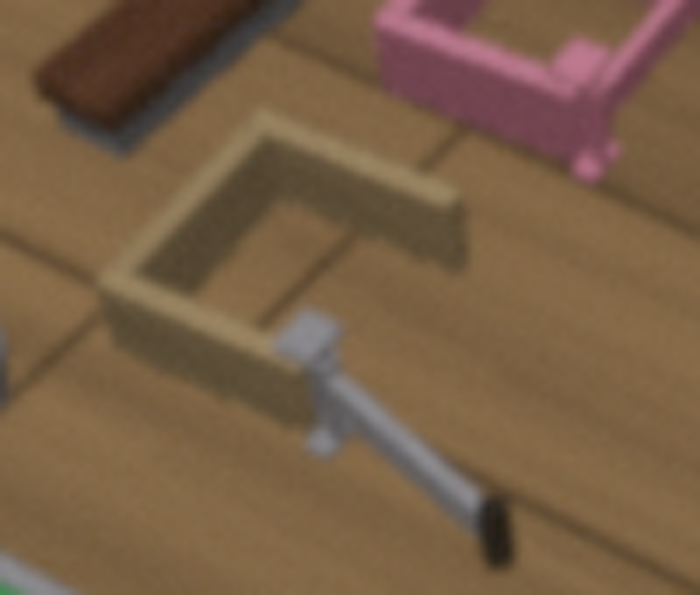

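View pics/s2.png

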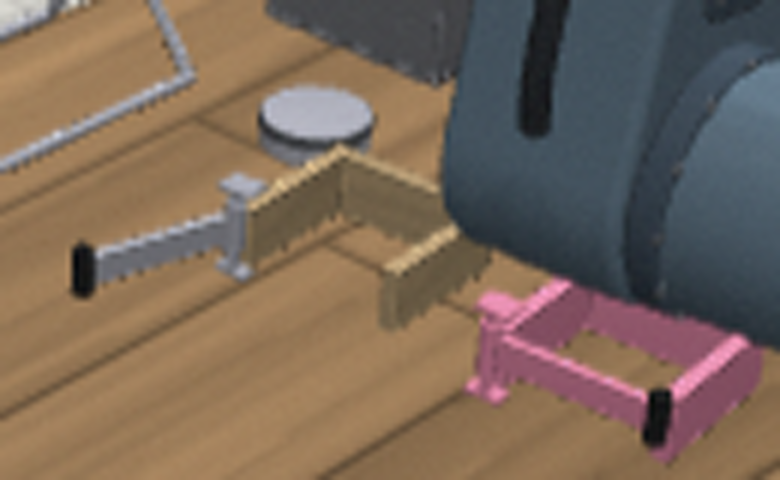

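View pics/s3.png

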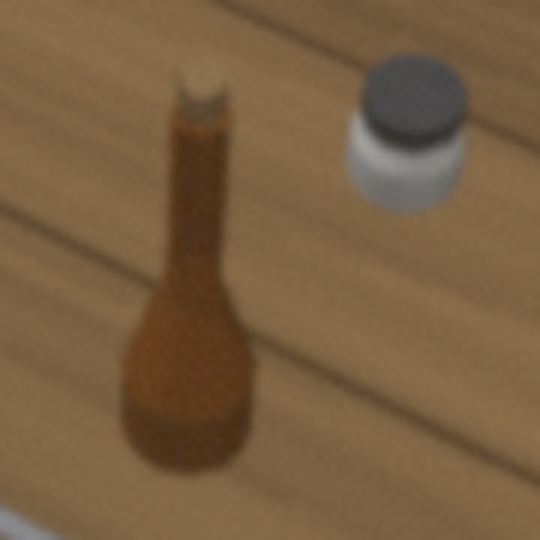

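```bash
python3 - <<'E'
from h import *
c=load(); s=c["scene"]; d=c["side"]
def S(x,y,z): return onz(s,150+(x+.5)/7-.5,125+(y+.5)/7-.5,z)[:2]
def D(x,y,z): return onz(d,285+(x+.5)/6-.5,150+(y+.5)/6-.5,z)[:2]
bn=S(262,108,.045); bf=S(102,280,.045); mn=S(462,195,.045)
bni=S(265,140,.045); bfi=S(140,277,.045)
print("scene bn,bf,mn",bn,bf,mn,np.linalg.norm(bn-bf),np.linalg.norm(mn-bn)); print("inner",bni,bfi,np.linalg.norm(bni-bfi))
h=S(310,330,.062); tip=S(495,502,.046); print("hinge",h,"tip",tip,np.linalg.norm(tip-h))
print("side: hinge",D(243,184,.062),"tip",D(84,246,.046),"bf outer?",D(345,147,.045),"near mouth inner/outer",D(388,270,.045),D(382,272,.045))
# bottle by amber mask
for n,x,y,w,hh in(("scene",260,180,60,90),("side",225,155,40,85)):
    f=c[n]["frame"][y:y+hh,x:x+w].astype(int)
    hsv=cv2.cvtColor(c[n]["frame"][y:y+hh,x:x+w],cv2.COLOR_RGB2HSV)
    m=((f[...,0]-f[...,2])>1.9*f[...,2]-0) &(f[...,0]<140)
    m=m.astype(np.uint8); k,l,st,_=cv2.connectedComponentsWithStats(m); i=1+np.argmax(st[1:,4]); print(n,st[i]+np.array([x,y,0,0,0]))
    ys,xs=np.where(l==i); 
    b=ys.max(); 
    for yy in range(b-18,b+1,4):
        r=xs[ys==yy]; print(yy+y,r.min()+x,r.max()+x)
E
```

```text
scene bn,bf,mn [ 0.50031526 -0.29201369] [ 0.62117498 -0.28195202] [ 0.49626701 -0.18295628] 0.1212778192910213 0.10913251645705165
inner [ 0.51577687 -0.27779105] [ 0.61101362 -0.26939625] 0.09560601880260997
hinge [ 0.60754287 -0.17659347] tip [ 0.63167339 -0.06453123] 0.11463083457348988
side: hinge [ 0.61224082 -0.17812897] tip [ 0.64663729 -0.07175941] bf outer? [ 0.6182312  -0.28561442] near mouth inner/outer [ 0.50048151 -0.18560297] [ 0.50150221 -0.18115952]
scene [281 201  21  56 561]
238 282 299
242 281 301
246 281 299
250 281 300
254 285 295
side [237 197  17  34 381]
212 238 251
216 237 253
220 237 253
224 237 253
228 238 252
```

```bash
python3 - <<'E'
from h import *
from scipy.optimize import least_squares
c=load(); s=c["scene"]; d=c["side"]
th=np.linspace(0,2*np.pi,60)
def ext(cm,p,z,r=.03):
    q=np.array([proj(cm,[p[0]+r*np.cos(t),p[1]+r*np.sin(t),z]) for t in th]); return q
def f(p):
    out=[]
    for cm,l,r,b in((s,280.7,300.9,257.),(d,236.7,253.6,231)):
        q=np.vstack([ext(cm,p,z) for z in(0,.045)])
        out+=[q[:,0].min()-l,q[:,0].max()-r,q[:,1].max()-b]
    return out
r=least_squares(f,[.65,.1]); print("bottle",r.x,r.fun.round(2))
# cork
print("cork scene",onz(s,293.5,193,.24))
# jar top lid centre crop s3 (415,98)/6
print("jar",onz(s,260+415/6,180+92/6,.06))
for u,v in((123,190),(58,197),(312,297),(301,330)): print("rack?",u,v,onz(s,u,v,.0))
for u,v in((462,181),(514,212),(398,275),(400,240)): print("crate top",onz(s,u,v,.11))
print("tin",onz(s,137,177,.024)); print("brush",onz(s,175,127,.04), onz(s,157,138,.04),onz(s,194,118,.04))
E
python3 - <<'E'
import sys; sys.path.insert(0,'.')
from h import *
c=load(); crop(c["scene"],50,150,280,210,2.8,"pics/r1.png"); crop(c["side"],140,110,200,130,4,"pics/r2.png")
E
```

```text
bottle [0.65123899 0.18185144] [-1.53  0.92  1.02 -0.11  1.03  1.72]
cork scene [0.65442918 0.18572027 0.24      ]
jar [0.47239359 0.20039112 0.06      ]
rack? 123 190 [ 0.73935888 -0.35128451  0.        ]
rack? 58 197 [ 0.86258226 -0.49330491  0.        ]
rack? 312 297 [0.74734574 0.30552475 0.        ]
rack? 301 330 [0.83946056 0.32730383 0.        ]
crate top [0.26806541 0.50254164 0.11      ]
crate top [0.30093212 0.65452192 0.11      ]
crate top [0.64266428 0.47276717 0.11      ]
crate top [0.54592754 0.43649974 0.11      ]
tin [ 0.69098994 -0.33279523  0.024     ]
brush [ 0.4697136  -0.36734265  0.04      ] [ 0.54065541 -0.38177189  0.04      ] [ 0.40170453 -0.34321588  0.04      ]
```

View pics/r1.png

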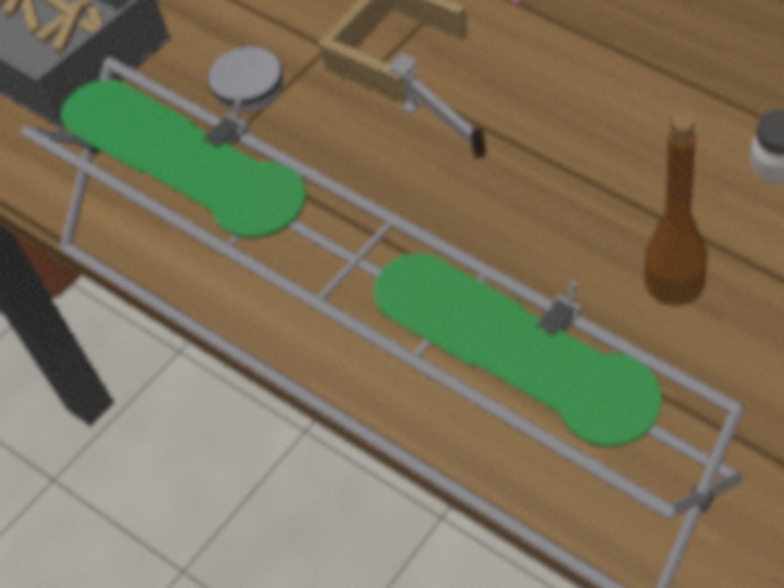

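View pics/r2.png

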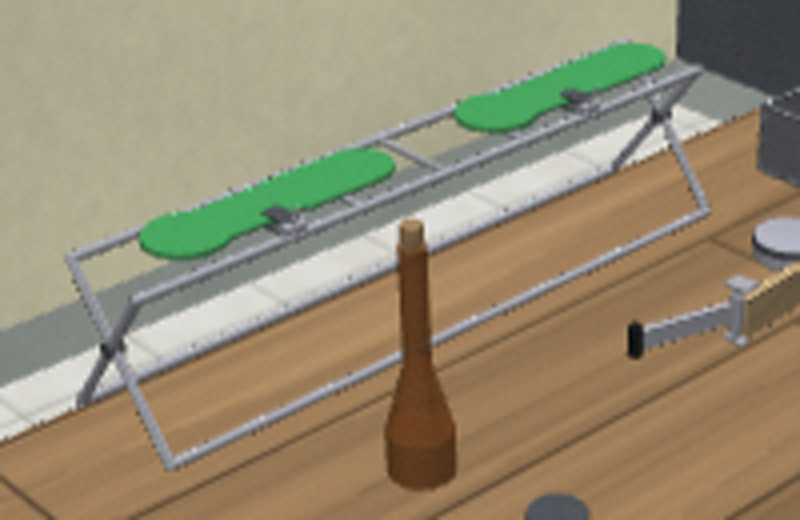

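```bash
python3 - <<'E'
from h import *
c=load(); s=c["scene"]; d=c["side"]
print(onz(d,183,226,.006),onz(d,316,163,.006))
print("top",onz(s,88.6,172,.165),onz(s,313,295.7,.165), onz(d,140+135/4,110+300/4,.165),onz(d,140+700/4,110+70/4,.165))
# verify stall model candidates by overlay
def stall(cx,cy,yaw,g):
    a=np.array([np.cos(yaw),np.sin(yaw)]);b=np.array([-a[1],a[0]])
    return lambda x,y,z: np.r_[np.array([cx,cy])+a*x+b*y,z]
for n,cm,x,y,w,h,k in(("a",s,150,125,100,85,7),("b",d,285,150,130,80,6)):
    im=cv2.resize(np.ascontiguousarray(cm["frame"][y:y+h,x:x+w,::-1]),None,fx=k,fy=k,interpolation=cv2.INTER_CUBIC)
    P=stall(.558,-.230,.06,0)
    def pt(X):
        q=proj(cm,X); return tuple(int(v) for v in ((q-[x,y]+.5)*k))
    for z in(.045,):
        for pl in ([(-.062,.048),(-.062,-.06),(.062,-.06),(.062,.048),(.05,.048),(.05,-.048),(-.05,-.048),(-.05,.048),(-.062,.048)],):
            q=[pt(P(*p,z)) for p in pl]
            for i in range(len(q)-1): cv2.line(im,q[i],q[i+1],(0,0,255),1)
    cv2.circle(im,pt(P(.056,.056,.062)),5,(255,0,0),-1)
    cv2.imwrite(f"pics/ov_{n}.png",im)
E
```

```text
[0.80180575 0.33716309 0.006     ] [ 0.80104068 -0.33741542  0.006     ]
top [ 0.82572374 -0.33680396  0.165     ] [0.82633259 0.34138797 0.165     ] [0.81628869 0.34320984 0.165     ] [ 0.81173623 -0.33295202  0.165     ]
```

View pics/ov_a.png

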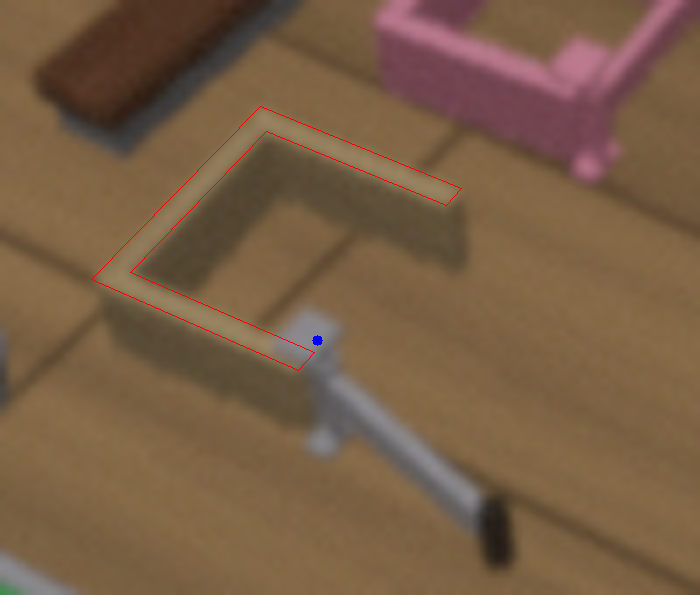

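View pics/ov_b.png

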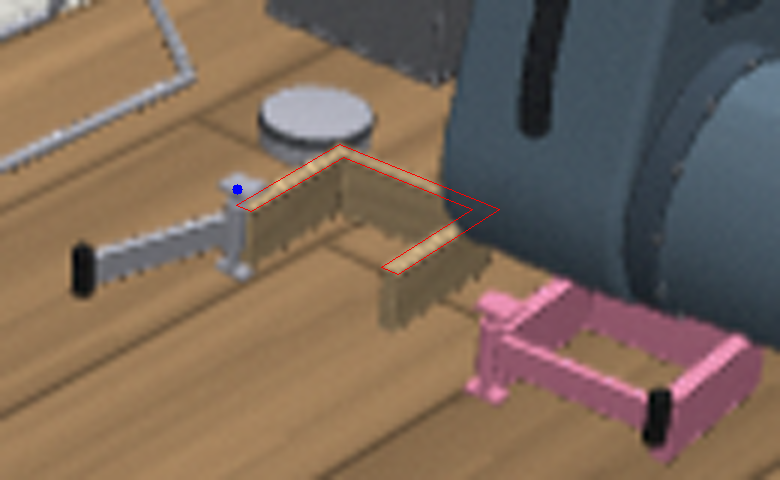

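The enlarged overlay confirms it: the natural-wood stall matches a centre of (0.558, -0.232) and yaw of 0.06, with its grey bar open. The bottle is at about (0.652, 0.184), the jar at (0.472, 0.200), and the rack starts at x ≥ 0.80. My plan is to push with a half-open hand tilted about 35°, fingertips low. First I'll lift and turn.

drive_tool(
  deltas=[
    {"slide": [0,0,-0.7],"delta_rot": [0,0,-0.055],"hand": 0.45},
    {"slide": [0,0,-0.7],"delta_rot": [0,0,-0.055],"hand": 0.45},
    {"slide": [0,0,-0.7],"delta_rot": [0,0,-0.055],"hand": 0.45},
    {"slide": [0,0,-0.7],"delta_rot": [0,0,-0.055],"hand": 0.45},
    {"slide": [0,0,-0.7],"delta_rot": [0,0,-0.055],"hand": 0.45},
  ],
)

```text
time_s: 1.27
eef_pos: [0.1544, -0.5538, 0.4076]
eef_rot: [0.0, 0.842, 0.54, -0.0]
wrist_force: [0.4, -0.1, 0.8]
opening: 0.444
```

```bash
cat >> h.py <<'E'
from scipy.spatial.transform import Rotation as Ro
def state():
    o=ctrl.get_obs(); q=o["eef_rot"]; R=Ro.from_quat([q[1],q[2],q[3],q[0]]); return o,R
def to(target,az=None,tilt=None):
    """print tool-frame shift (units of 50mm) & rotvec (units of pi). az = world azimuth (deg) of push dir p, tilt deg"""
    o,R=state(); d=R.inv().apply(np.array(target)-o["eef_pos"])/.05
    print("t",round(o["time_s"],2),"pos",o["eef_pos"].round(4),"q",o["q"].round(2),"F",o["wrist_force"].round(1),"open",round(float(o["opening"]),2))
    print("tool x",R.as_matrix()[:,0].round(3),"z",R.as_matrix()[:,2].round(3))
    print("slide total",d.round(2))
    if az is not None:
        a=np.radians(az);b=np.radians(tilt);p=np.array([np.cos(a),np.sin(a),0])
        z=p*np.sin(b)-np.array([0,0,1])*np.cos(b); y=np.cross([0,0,1],p); x=np.cross(y,z)
        T=Ro.from_matrix(np.c_[x,y,z]); print("rot total",(( R.inv()*T).as_rotvec()/np.pi).round(3))
    return d
E
python3 -c "
from h import *
to([.5,-.3,.42],250,0)"
```

```text
t 1.27 pos [ 0.1544 -0.5538  0.4076] q [-1.51  0.1   1.36 -0.    1.69 -1.08] F [ 0.4 -0.1  0.8] open 0.44
tool x [ 0.416  0.909 -0.   ] z [ 0. -0. -1.]
slide total [ 7.49  4.17 -0.25]
rot total [ 0.     0.    -0.026]
```

drive_tool(
  deltas=[
    {"slide": [0.85,0.47,0],"delta_rot": [0,0,-0.026],"hand": 0.45},
    {"slide": [0.85,0.47,0],"delta_rot": [0,0,0],"hand": 0.45},
    {"slide": [0.85,0.47,0],"delta_rot": [0,0,0],"hand": 0.45},
    {"slide": [0.85,0.47,0],"delta_rot": [0,0,0],"hand": 0.45},
    {"slide": [0.85,0.47,0],"delta_rot": [0,0,0],"hand": 0.45},
  ],
)

```text
time_s: 1.9
eef_pos: [0.3416, -0.3971, 0.4065]
eef_rot: [0.0, 0.82, 0.572, -0.0]
wrist_force: [0.4, -0.9, 0.3]
opening: 0.451
```

drive_tool(
  deltas=[
    {"slide": [0.85,0.47,0],"delta_rot": [0,0,0],"hand": 0.45},
    {"slide": [0.85,0.47,0],"delta_rot": [0,0,0],"hand": 0.45},
    {"slide": [0.85,0.47,0],"delta_rot": [0,0,0],"hand": 0.45},
    {"slide": [0.85,0.47,0],"delta_rot": [0,0,0],"hand": 0.45},
    {"slide": [0.85,0.0,0],"delta_rot": [0,0,0],"hand": 0.45},
  ],
)

```text
time_s: 2.52
eef_pos: [0.5037, -0.2303, 0.4057]
eef_rot: [-0.0, 0.82, 0.572, -0.0]
wrist_force: [-0.2, -1.3, -0.6]
opening: 0.452
```

```bash
python3 -c "
from h import *
to([.69,.285,.40],250,35)"
```

```text
t 2.52 pos [ 0.5037 -0.2303  0.4057] q [-0.64  0.05  1.41  0.    1.69 -0.29] F [-0.2 -1.3 -0.6] open 0.45
tool x [0.346 0.938 0.   ] z [-0.  0. -1.]
slide total [10.96 -0.06  0.12]
rot total [-0.001 -0.195 -0.001]
```

drive_tool(
  deltas=[
    {"slide": [1,0,0],"delta_rot": [0,0,0],"hand": 0.45},
    {"slide": [1,0,0],"delta_rot": [0,0,0],"hand": 0.45},
    {"slide": [1,0,0],"delta_rot": [0,0,0],"hand": 0.45},
    {"slide": [1,0,0],"delta_rot": [0,0,0],"hand": 0.45},
    {"slide": [1,0,0],"delta_rot": [0,0,0],"hand": 0.45},
  ],
)

```text
time_s: 3.15
eef_pos: [0.5893, 0.0047, 0.4064]
eef_rot: [0.0, 0.82, 0.572, 0.0]
wrist_force: [0.5, -0.1, 0.5]
opening: 0.449
```

drive_tool(
  deltas=[
    {"slide": [1,0,0],"delta_rot": [0,0,0],"hand": 0.45},
    {"slide": [1,0,0],"delta_rot": [0,0,0],"hand": 0.45},
    {"slide": [1,0,0],"delta_rot": [0,0,0],"hand": 0.45},
    {"slide": [1,0,0],"delta_rot": [0,0,0],"hand": 0.45},
    {"slide": [1,0,0],"delta_rot": [0,0,0],"hand": 0.45},
  ],
)

```text
time_s: 3.78
eef_pos: [0.6758, 0.2392, 0.4063]
eef_rot: [0.0, 0.82, 0.572, 0.0]
wrist_force: [0.5, -0.3, -0.2]
opening: 0.453
```

drive_tool(
  deltas=[
    {"slide": [1,0,0],"delta_rot": [0,-0.039,0],"hand": 0.45},
    {"slide": [0,0,0],"delta_rot": [0,-0.039,0],"hand": 0.45},
    {"slide": [0,0,0],"delta_rot": [0,-0.039,0],"hand": 0.45},
    {"slide": [0,0,0],"delta_rot": [0,-0.039,0],"hand": 0.45},
    {"slide": [0,0,0],"delta_rot": [0,-0.039,0],"hand": 0.45},
  ],
)

```text
time_s: 4.4
eef_pos: [0.6854, 0.2804, 0.4021]
eef_rot: [0.174, 0.781, 0.546, -0.247]
wrist_force: [1.2, -2.3, 8.6]
opening: 0.447
```

```bash
python3 - <<'E'
from h import *
to([.69,.285,.10],250,35)
c=ctrl.camera("scene"); cv2.imwrite("pics/m1.png",c["frame"][:,:,::-1])
c=ctrl.camera("side"); cv2.imwrite("pics/m2.png",c["frame"][:,:,::-1])
E
```

```text
t 4.4 pos [0.6854 0.2804 0.4021] q [ 0.41  0.94  0.3  -0.58  2.27  0.46] F [ 1.2 -2.3  8.6] open 0.45
tool x [ 0.282  0.767 -0.577] z [-0.196 -0.542 -0.817]
slide total [3.58 0.04 4.87]
rot total [ 0.     0.001 -0.001]
```

View pics/m1.png

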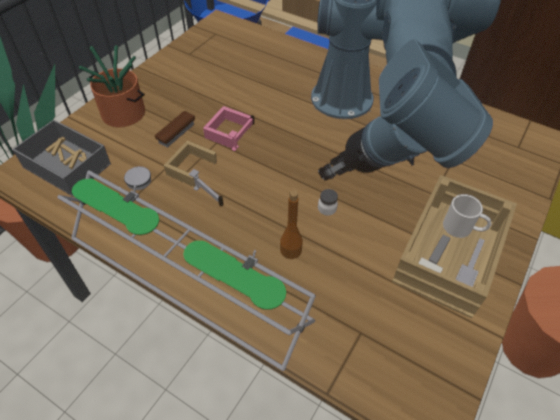

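View pics/m2.png

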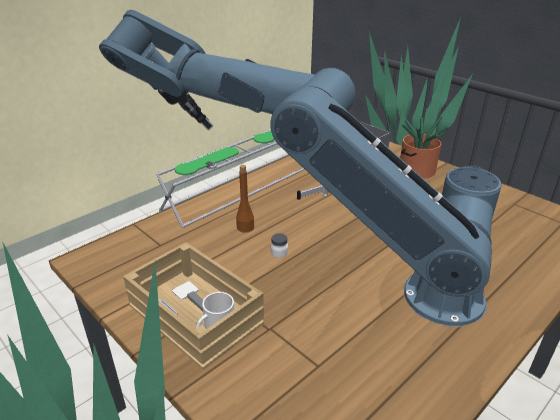

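drive_tool(
  deltas=[
    {"slide": [0.23,0,0.33],"delta_rot": [0,0,0],"hand": 0.45},
    {"slide": [0.23,0,0.33],"delta_rot": [0,0,0],"hand": 0.45},
    {"slide": [0.23,0,0.33],"delta_rot": [0,0,0],"hand": 0.45},
    {"slide": [0.23,0,0.33],"delta_rot": [0,0,0],"hand": 0.45},
    {"slide": [0.23,0,0.33],"delta_rot": [0,0,0],"hand": 0.45},
  ],
)

```text
time_s: 5.12
eef_pos: [0.6869, 0.2799, 0.3033]
eef_rot: [0.173, 0.783, 0.546, -0.243]
wrist_force: [-0.0, 0.3, -1.0]
opening: 0.45
```

```bash
python3 - <<'E'
from h import *
to([.688,.283,.10],250,35)
E
```

```text
t 5.12 pos [0.6869 0.2799 0.3033] q [ 0.41  0.9   0.54 -0.5   2.08  0.6 ] F [-0.   0.3 -1. ] open 0.45
tool x [ 0.287  0.771 -0.569] z [-0.192 -0.536 -0.822]
slide total [ 2.37 -0.02  3.31]
rot total [ 0.001 -0.002 -0.002]
```

drive_tool(
  deltas=[
    {"slide": [0.47,0,0.66],"delta_rot": [0,0,0],"hand": 0.45},
    {"slide": [0.47,0,0.66],"delta_rot": [0,0,0],"hand": 0.45},
    {"slide": [0.47,0,0.66],"delta_rot": [0,0,0],"hand": 0.45},
    {"slide": [0.47,0,0.66],"delta_rot": [0,0,0],"hand": 0.45},
    {"slide": [0.47,0,0.66],"delta_rot": [0,0,0],"hand": 0.45},
  ],
)

```text
time_s: 5.75
eef_pos: [0.688, 0.2817, 0.0992]
eef_rot: [0.173, 0.783, 0.546, -0.244]
wrist_force: [0.5, -0.2, -0.1]
opening: 0.45
```

```bash
python3 - <<'E'
from h import *
to([.688,.280,.018],250,35)
c=ctrl.camera("side"); crop(c,140,90,260,190,3,"pics/m3.png")
c=ctrl.camera("scene"); crop(c,220,100,260,190,3,"pics/m4.png")
E
```

```text
t 5.75 pos [0.688  0.2817 0.0992] q [ 0.41  1.03  0.72 -0.44  1.81  0.75] F [ 0.5 -0.2 -0.1] open 0.45
tool x [ 0.286  0.77  -0.57 ] z [-0.193 -0.536 -0.822]
slide total [0.9  0.   1.35]
rot total [ 0.001 -0.001 -0.002]
```

View pics/m3.png

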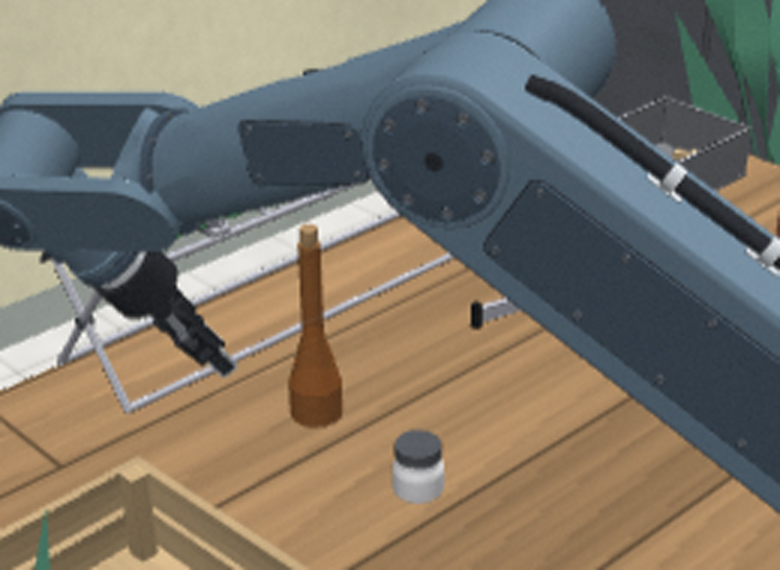

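View pics/m4.png

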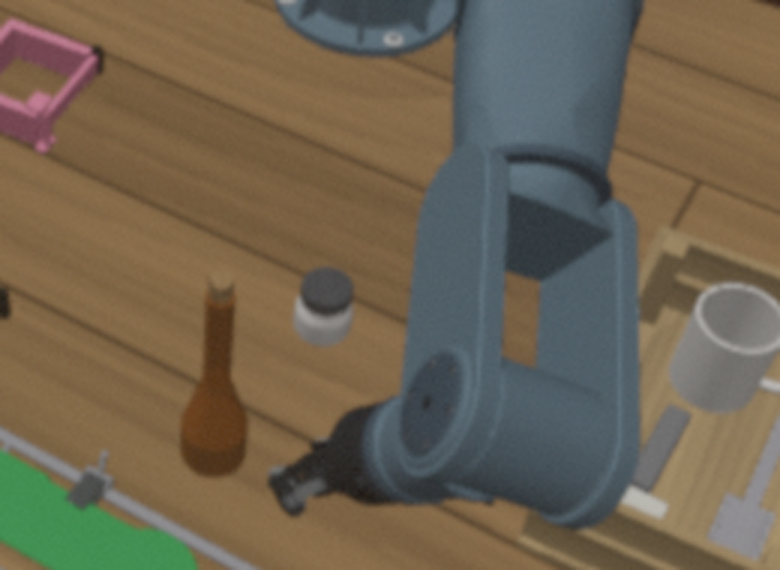

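drive_tool(
  deltas=[
    {"slide": [0.23,0,0.33],"delta_rot": [0,0,0],"hand": 0.45},
    {"slide": [0.23,0,0.33],"delta_rot": [0,0,0],"hand": 0.45},
    {"slide": [0.23,0,0.33],"delta_rot": [0,0,0],"hand": 0.45},
    {"slide": [0.2,0,0.33],"delta_rot": [0,0,0],"hand": 0.45},
    {"slide": [0,0,0],"delta_rot": [0,0,0],"hand": 0.45},
  ],
)

```text
time_s: 6.48
eef_pos: [0.6856, 0.2795, 0.0171]
eef_rot: [0.173, 0.782, 0.546, -0.247]
wrist_force: [0.4, 0.2, 0.4]
opening: 0.447
```

```bash
python3 - <<'E'
from h import *
to([.667,.223,.018],250,35)
c=ctrl.camera("side"); crop(c,140,120,200,140,4,"pics/m5.png")
c=ctrl.camera("wrist"); cv2.imwrite("pics/w5.png",c["frame"][:,:,::-1])
E
```

```text
t 6.47 pos [0.6856 0.2795 0.0171] q [ 0.41  1.13  0.72 -0.44  1.73  0.79] F [0.4 0.2 0.4] open 0.45
tool x [ 0.281  0.768 -0.575] z [-0.198 -0.54  -0.818]
slide total [-0.98  0.04  0.67]
rot total [-0.     0.001 -0.001]
```

View pics/m5.png

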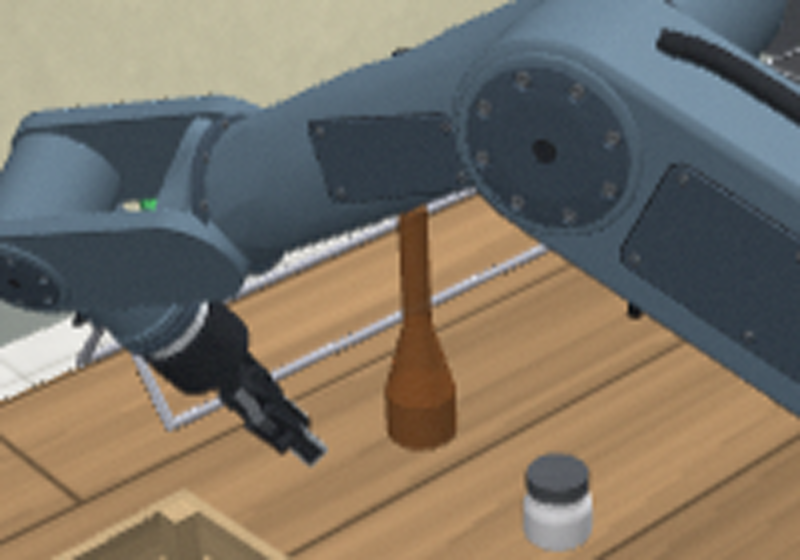

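View pics/w5.png

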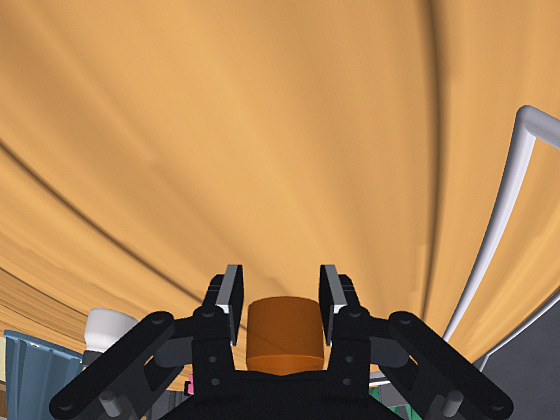

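The bottle sits centred between the fingers at column ~286, against a finger mid of ~279. I'll shift about 5 mm toward +y of the tool and approach.

drive_tool(
  deltas=[
    {"slide": [-0.2,0.02,0.14],"delta_rot": [0,0,0],"hand": 0.45},
    {"slide": [-0.2,0.02,0.14],"delta_rot": [0,0,0],"hand": 0.45},
    {"slide": [-0.2,0.02,0.14],"delta_rot": [0,0,0],"hand": 0.45},
    {"slide": [-0.2,0.02,0.14],"delta_rot": [0,0,0],"hand": 0.45},
    {"slide": [-0.1,0.02,0.07],"delta_rot": [0,0,0],"hand": 0.45},
  ],
)

```text
time_s: 7.2
eef_pos: [0.6734, 0.2264, 0.0212]
eef_rot: [0.173, 0.782, 0.546, -0.245]
wrist_force: [0.2, -0.4, -0.2]
opening: 0.448
```

```bash
python3 - <<'E'
from h import *
to([.663,.215,.018],250,35)
c=ctrl.camera("wrist"); crop(c,130,220,300,200,2.6,"pics/w6.png")
E
```

```text
t 7.2 pos [0.6734 0.2264 0.0212] q [ 0.35  1.02  0.9  -0.45  1.63  0.78] F [ 0.2 -0.4 -0.2] open 0.45
tool x [ 0.285  0.769 -0.572] z [-0.194 -0.538 -0.82 ]
slide total [-0.2  -0.12  0.22]
rot total [ 0.001 -0.001 -0.001]
```

View pics/w6.png

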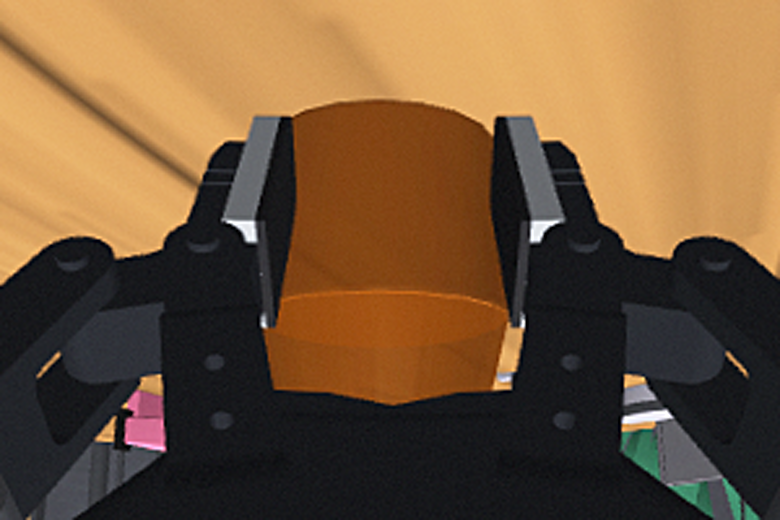

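drive_tool(
  deltas=[
    {"slide": [-0.08,0,0.1],"delta_rot": [0,0,0],"hand": 0.45},
    {"slide": [-0.09,0,0.09],"delta_rot": [0,0,0],"hand": 0.45},
    {"slide": [-0.12,0,0.1],"delta_rot": [0,0,0],"hand": 0.45},
    {"slide": [-0.16,0,0.115],"delta_rot": [0,0,0],"hand": 0.45},
    {"slide": [-0.16,0,0.115],"delta_rot": [0,0,0],"hand": 0.45},
  ],
)

```text
time_s: 7.88
eef_pos: [0.6593, 0.1892, 0.0165]
eef_rot: [0.173, 0.782, 0.546, -0.245]
wrist_force: [1.3, 2.4, -0.6]
opening: 0.452
```

```bash
cat > look.py <<'E'
import sys
from h import *
from scipy.optimize import least_squares
k=sys.argv[1]
c=load(); s=c["scene"]; d=c["side"]
o,R=state()
p=o["eef_pos"]; pf=R.as_matrix()[:,2].copy(); pf[2]=0; pf/=np.linalg.norm(pf); e=p+.03*pf
def st(X):
    v=np.array(X[:2])-[.558,-.232]; a=.06; return np.array([np.cos(a)*v[0]+np.sin(a)*v[1],-np.sin(a)*v[0]+np.cos(a)*v[1]]).round(4)
print("tcp stall",st(p),"nest stall",st(e),"nest world",e.round(4),"az",np.degrees(np.arctan2(pf[1],pf[0]))%360)
for n,cm in c.items():
    u,v=proj(cm,[e[0],e[1],.1]); x0=int(np.clip(u-70,0,420)); y0=int(np.clip(v-60,0,300))
    crop(cm,x0,y0,140,110,4,f"pics/{k}_{n}.png"); print(n,"crop",x0,y0)
    f=cm["frame"].astype(int); m=((f[...,0]-f[...,2])>1.9*f[...,2])&(f[...,0]<140)
    mm=np.zeros_like(m,np.uint8); mm[y0:y0+110,x0:x0+140]=m[y0:y0+110,x0:x0+140]
    kk,l,stt,_=cv2.connectedComponentsWithStats(mm); i=1+np.argmax(stt[1:,4]) if kk>1 else None
    if i: print(" amber bbox",stt[i])
to(p)
E
python3 look.py a
```

```text
tcp stall [0.126  0.4132] nest stall [0.1141 0.3857] nest world [0.6488 0.1598 0.0166] az 250.09990727040355
scene crop 214 162
 amber bbox [275 196  21  52 472]
side crop 180 140
 amber bbox [243 194  17  35 338]
t 7.97 pos [0.659  0.1881 0.0166] q [ 0.32  0.97  1.02 -0.47  1.57  0.77] F [-0.1  1.   0.8] open 0.45
tool x [ 0.284  0.768 -0.573] z [-0.195 -0.539 -0.819]
slide total [0. 0. 0.]
```

View pics/a_side.png

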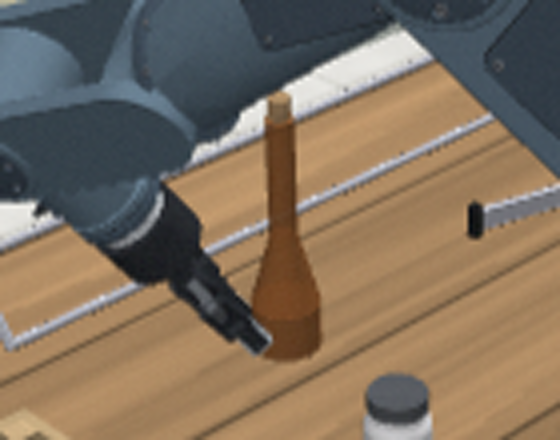

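View pics/a_scene.png

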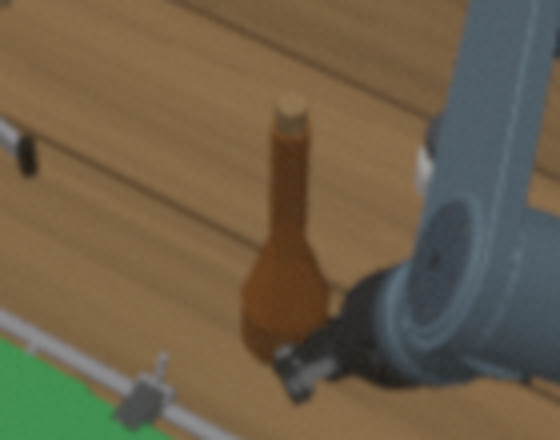

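drive_tool(
  deltas=[
    {"slide": [-0.16,0,0.115],"delta_rot": [0,0,0],"hand": 0.45},
    {"slide": [-0.2,0,0.14],"delta_rot": [0,0,0],"hand": 0.45},
    {"slide": [-0.2,0,0.14],"delta_rot": [0,0,0],"hand": 0.45},
    {"slide": [-0.2,0,0.14],"delta_rot": [0,0,0],"hand": 0.45},
    {"slide": [-0.2,0,0.14],"delta_rot": [0,0,0],"hand": 0.45},
  ],
)

```text
time_s: 8.6
eef_pos: [0.6389, 0.1335, 0.0164]
eef_rot: [0.173, 0.782, 0.546, -0.245]
wrist_force: [1.1, 4.0, 1.6]
opening: 0.449
```

```bash
python3 look.py b; python3 - <<'E'
from h import *
c=load()
for n in c: print(n,proj(c[n],[.652,.184,.02]).round(1),proj(c[n],[.6488,.1598,.02]).round(1))
w=ctrl.camera("wrist"); crop(w,130,220,300,200,2.6,"pics/w7.png")
E
```

```text
tcp stall [0.1022 0.359 ] nest stall [0.0902 0.3315] nest world [0.6282 0.1043 0.0163] az 250.02591998213512
scene crop 200 148
 amber bbox [262 181  20  55 470]
side crop 196 137
 amber bbox [259 186  17  39 327]
t 8.7 pos [0.6384 0.1325 0.0163] q [ 0.26  0.88  1.17 -0.49  1.48  0.75] F [-0.4 -0.1  0. ] open 0.46
tool x [ 0.284  0.768 -0.574] z [-0.196 -0.539 -0.819]
slide total [0. 0. 0.]
scene [290.8 245.2] [283.9 240.4]
side [245.1 223. ] [251.  220.6]
```

View pics/b_side.png

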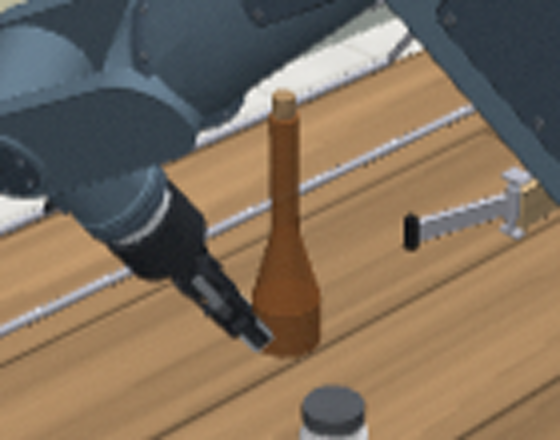

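View pics/w7.png

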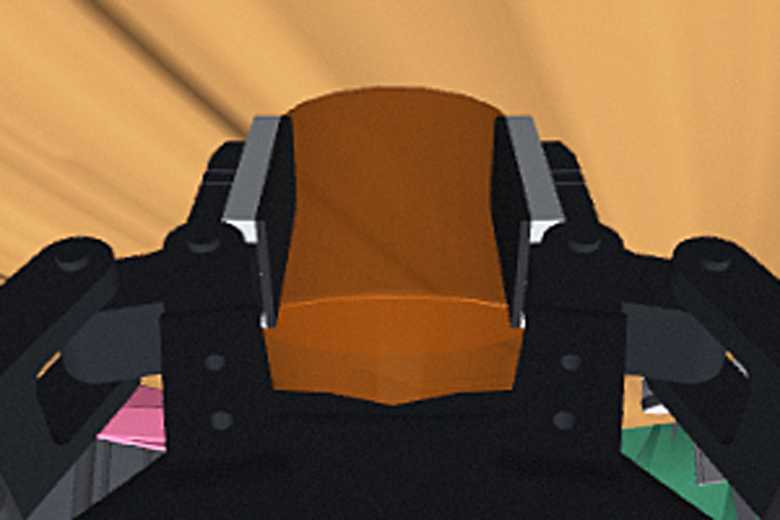

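drive_tool(
  deltas=[
    {"slide": [-0.16,0,0.115],"delta_rot": [0,0,0],"hand": 0.45},
    {"slide": [-0.2,0,0.14],"delta_rot": [0,0,0],"hand": 0.45},
    {"slide": [-0.22,0,0.154],"delta_rot": [0,0,0],"hand": 0.45},
    {"slide": [-0.22,0,0.154],"delta_rot": [0,0,0],"hand": 0.45},
    {"slide": [-0.22,0,0.154],"delta_rot": [0,0,0],"hand": 0.45},
  ],
)

```text
time_s: 9.48
eef_pos: [0.6172, 0.0748, 0.016]
eef_rot: [0.173, 0.782, 0.546, -0.245]
wrist_force: [1.2, 2.7, -0.8]
opening: 0.453
```

drive_tool(
  deltas=[
    {"slide": [-0.22,0,0.154],"delta_rot": [0,0,0],"hand": 0.45},
    {"slide": [-0.22,0,0.154],"delta_rot": [0,0,0],"hand": 0.45},
    {"slide": [-0.22,0,0.154],"delta_rot": [0,0,0],"hand": 0.45},
    {"slide": [-0.2,0,0.14],"delta_rot": [0,0,0],"hand": 0.45},
    {"slide": [-0.16,0,0.115],"delta_rot": [0,0,0],"hand": 0.45},
  ],
)

```text
time_s: 10.1
eef_pos: [0.596, 0.0166, 0.0159]
eef_rot: [0.173, 0.782, 0.546, -0.245]
wrist_force: [0.9, 2.9, -0.2]
opening: 0.451
```

```bash
python3 look.py c; python3 - <<'E'
from h import *
w=ctrl.camera("wrist"); crop(w,130,220,300,200,2.6,"pics/w8.png")
E
```

```text
tcp stall [0.0525 0.2453] nest stall [0.0407 0.2178] nest world [ 0.5855 -0.0122  0.016 ] az 250.08063925891534
scene crop 173 120
 amber bbox [236 174  18  34 329]
side crop 229 129
 amber bbox [292 171  16  46 342]
t 10.2 pos [0.5957 0.016  0.016 ] q [ 0.11  0.74  1.42 -0.56  1.32  0.7 ] F [ 0.3 -0.1 -0.2] open 0.45
tool x [ 0.284  0.768 -0.574] z [-0.195 -0.539 -0.819]
slide total [0. 0. 0.]
```

View pics/c_scene.png

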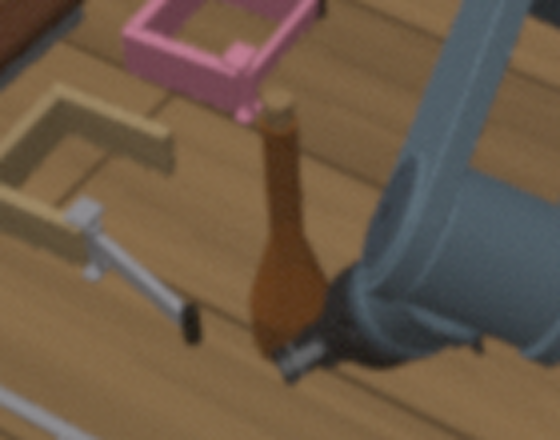

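View pics/c_side.png

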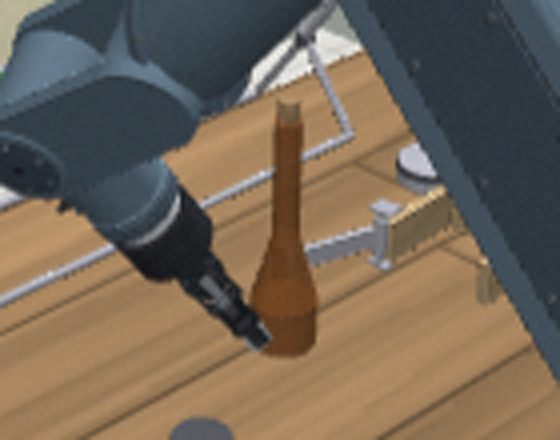

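View pics/w8.png

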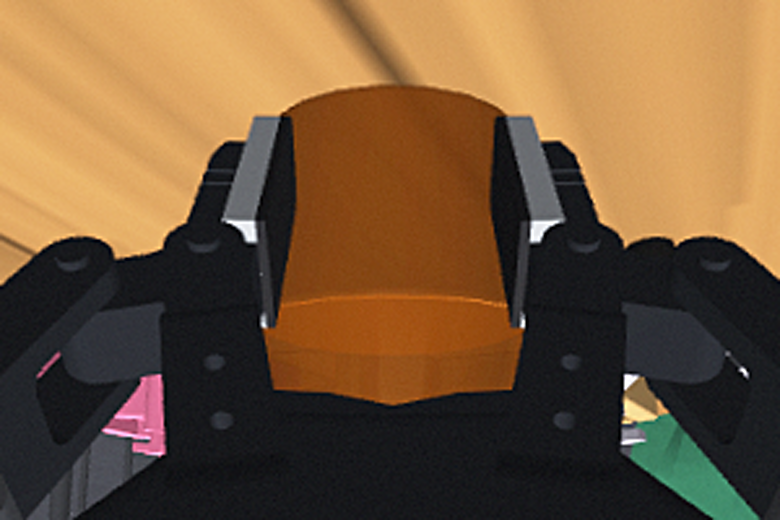

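drive_tool(
  deltas=[
    {"slide": [-0.16,0,0.115],"delta_rot": [0,0,0],"hand": 0.45},
    {"slide": [-0.19,0,0.133],"delta_rot": [0,0,0],"hand": 0.45},
    {"slide": [-0.19,0,0.133],"delta_rot": [0,0,0],"hand": 0.45},
    {"slide": [-0.19,0,0.133],"delta_rot": [0,0,0],"hand": 0.45},
    {"slide": [-0.17,0,0.12],"delta_rot": [0,0,0],"hand": 0.45},
  ],
)

```text
time_s: 10.88
eef_pos: [0.5771, -0.0352, 0.0158]
eef_rot: [0.173, 0.782, 0.546, -0.245]
wrist_force: [1.4, 3.3, 2.0]
opening: 0.448
```

drive_tool(
  deltas=[
    {"slide": [-0.17,-0.027,0.12],"delta_rot": [-0.008,0,-0.012],"hand": 0.45},
    {"slide": [-0.17,-0.027,0.12],"delta_rot": [-0.008,0,-0.012],"hand": 0.45},
    {"slide": [-0.17,-0.027,0.12],"delta_rot": [-0.008,0,-0.012],"hand": 0.45},
    {"slide": [-0.17,-0.027,0.12],"delta_rot": [-0.008,0,-0.012],"hand": 0.45},
    {"slide": [-0.17,-0.027,0.12],"delta_rot": [-0.008,0,-0.012],"hand": 0.45},
  ],
)

```text
time_s: 11.5
eef_pos: [0.5573, -0.0833, 0.0156]
eef_rot: [0.198, 0.714, 0.632, -0.225]
wrist_force: [1.3, 5.0, 2.1]
opening: 0.451
```

```bash
python3 look.py d; python3 - <<'E'
from h import *
to(ctrl.get_obs()["eef_pos"],273.4,35)
w=ctrl.camera("wrist"); crop(w,130,220,300,200,2.6,"pics/w9.png")
E
```

```text
tcp stall [0.0074 0.1478] nest stall [0.0018 0.1183] nest world [ 0.5527 -0.1138  0.0155] az 262.6700716541481
scene crop 151 99
 amber bbox [215 142  18  47 393]
side crop 256 123
 amber bbox [319 171  15  39 233]
t 11.6 pos [ 0.5565 -0.084   0.0155] q [-0.04  0.59  1.7  -0.72  1.05  0.52] F [ 1.   0.6 -0. ] open 0.45
tool x [ 0.101  0.813 -0.574] z [-0.073 -0.569 -0.819]
slide total [0. 0. 0.]
t 11.6 pos [ 0.5565 -0.084   0.0155] q [-0.04  0.59  1.7  -0.72  1.05  0.52] F [ 1.   0.6 -0. ] open 0.45
tool x [ 0.101  0.813 -0.574] z [-0.073 -0.569 -0.819]
slide total [0. 0. 0.]
rot total [-0.034 -0.    -0.048]
```

View pics/d_scene.png

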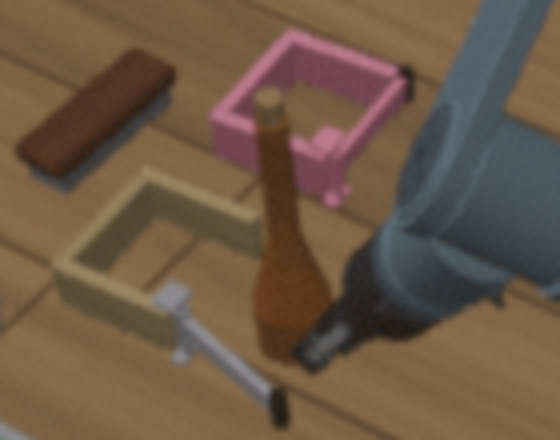

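View pics/w9.png

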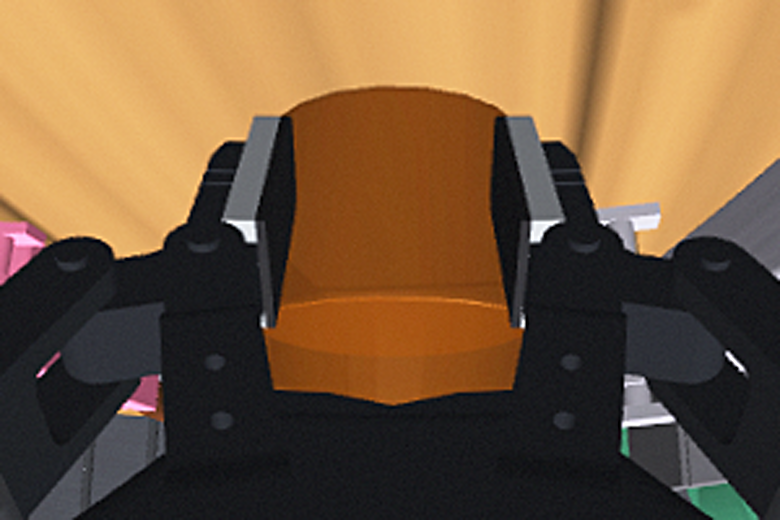

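drive_tool(
  deltas=[
    {"slide": [-0.15,-0.024,0.105],"delta_rot": [-0.0085,0,-0.012],"hand": 0.45},
    {"slide": [-0.16,-0.024,0.112],"delta_rot": [-0.0085,0,-0.012],"hand": 0.45},
    {"slide": [-0.16,-0.024,0.112],"delta_rot": [-0.0085,0,-0.012],"hand": 0.45},
    {"slide": [-0.16,-0.024,0.112],"delta_rot": [-0.0085,0,-0.012],"hand": 0.45},
    {"slide": [-0.12,0,0.084],"delta_rot": [0,0,0],"hand": 0.45},
  ],
)

```text
time_s: 12.28
eef_pos: [0.5506, -0.1282, 0.0153]
eef_rot: [0.218, 0.654, 0.694, -0.206]
wrist_force: [-0.0, 3.3, 1.3]
opening: 0.448
```

```bash
python3 look.py e; python3 - <<'E'
from h import *
to(ctrl.get_obs()["eef_pos"],273.4,35)
w=ctrl.camera("wrist"); crop(w,130,220,300,200,2.6,"pics/w10.png")
E
```

```text
tcp stall [-0.001   0.1033] nest stall [-0.0011  0.0733] nest world [ 0.5525 -0.1589  0.0153] az 273.24569296701526
scene crop 138 93
 amber bbox [203 124  18  59 467]
side crop 264 118
 amber bbox [329 173  13  33 170]
t 12.38 pos [ 0.5508 -0.1289  0.0153] q [-0.12  0.52  1.81 -0.82  0.88  0.39] F [-0.3  0.9 -0.5] open 0.45
tool x [-0.048  0.818 -0.573] z [ 0.032 -0.572 -0.82 ]
slide total [0. 0. 0.]
t 12.38 pos [ 0.5508 -0.1289  0.0153] q [-0.12  0.52  1.81 -0.82  0.88  0.39] F [-0.3  0.9 -0.5] open 0.45
tool x [-0.048  0.818 -0.573] z [ 0.032 -0.572 -0.82 ]
slide total [0. 0. 0.]
rot total [-0. -0. -0.]
```

View pics/e_scene.png

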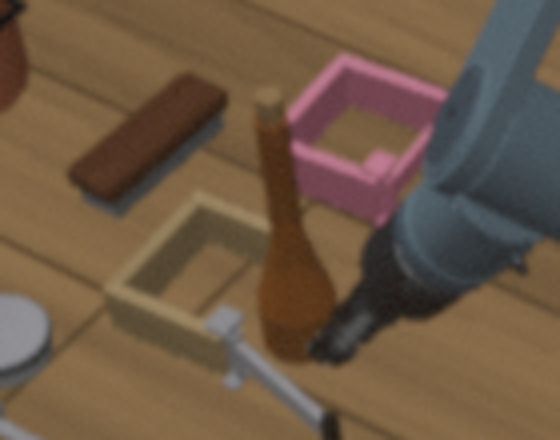

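View pics/w10.png

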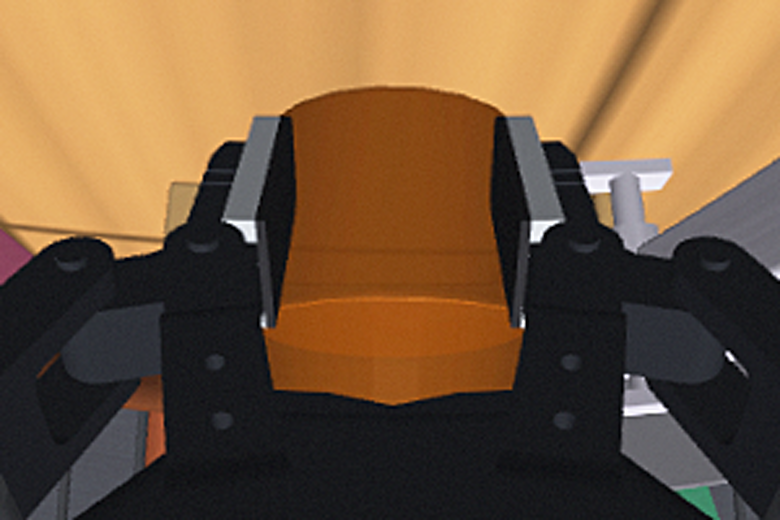

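```bash
python3 - <<'E'
from h import *
w=ctrl.camera("wrist"); o,R=state()
K=np.array(w["mtx"]);Rc=np.array(w["R"]);t=np.array(w["t"]); C=-Rc.T@t
def wray(u,v):
    a=(u-K[0,2])/K[0,0]; b=(v-K[1,2])/K[1,1]; th=np.hypot(a,b); 
    d=np.array([a/th*np.sin(th),b/th*np.sin(th),np.cos(th)]); return Rc.T@d
Ct=R.inv().apply(C-o["eef_pos"]); print("cam tool",Ct.round(4))
for n,x,y in(("pad tip inner",295,118),("pad tip outer",500,118),("pad base",263,325),("knuckle in",583,245),("knuckle top edge",625,240),("knuckle out",715,240),("knuckle out edge",745,270),("body top",390,405)):
    d=R.inv().apply(wray(130+x/2.6,220+y/2.6))
    for X in (.011,):
        s=(X-Ct[0])/d[0]; print(n,(Ct+s*d).round(4), "world",(R.apply(Ct+s*d)+o["eef_pos"]).round(3))
# wall end / pin
for n,x,y,z in(("foot plate c",628,175,0.003),("wall end left",168,182,.045)):
    d=wray(130+x/2.6,220+y/2.6); s=(z-C[2])/d[2]; print(n,(C+s*d).round(4))
E
```

```text
cam tool [ 0.0837 -0.0011 -0.1426]
pad tip inner [ 0.011  -0.0185 -0.0084] world [ 0.532 -0.116  0.016]
pad tip outer [ 0.011   0.0185 -0.0084] world [ 0.569 -0.114  0.016]
pad base [ 0.011  -0.0171 -0.0636] world [ 0.531 -0.084  0.061]
knuckle in [ 0.011   0.0261 -0.0472] world [ 0.575 -0.091  0.048]
knuckle top edge [ 0.011   0.0325 -0.0465] world [ 0.581 -0.091  0.047]
knuckle out [ 0.011   0.0461 -0.048 ] world [ 0.595 -0.089  0.048]
knuckle out edge [ 0.011   0.0482 -0.0556] world [ 0.597 -0.085  0.055]
body top [ 0.011  -0.0012 -0.0768] world [ 0.547 -0.076  0.072]
foot plate c [ 0.613  -0.1713  0.003 ]
wall end left [ 0.5187 -0.0773  0.045 ]
```

```bash
python3 - <<'E'
from h import *
w=ctrl.camera("wrist"); crop(w,100,200,360,220,2.2,"pics/w11.png")
E
```

```text
(no output)
```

View pics/w11.png

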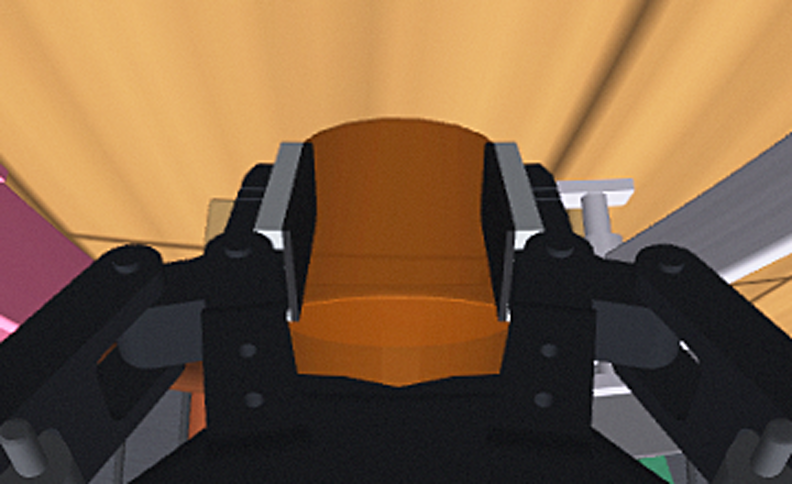

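drive_tool(
  deltas=[
    {"slide": [-0.12,-0.02,0.084],"delta_rot": [0,0,0],"hand": 0.45},
    {"slide": [-0.16,-0.02,0.112],"delta_rot": [0,0,0],"hand": 0.45},
    {"slide": [-0.16,-0.02,0.112],"delta_rot": [0,0,0],"hand": 0.45},
    {"slide": [-0.16,-0.02,0.112],"delta_rot": [0,0,0],"hand": 0.45},
    {"slide": [-0.12,0,0.084],"delta_rot": [0,0,0],"hand": 0.45},
  ],
)

```text
time_s: 13.15
eef_pos: [0.5494, -0.1732, 0.0153]
eef_rot: [0.218, 0.654, 0.694, -0.206]
wrist_force: [0.2, 2.0, -0.8]
opening: 0.443
```

```bash
python3 look.py f; python3 - <<'E'
from h import *
w=ctrl.camera("wrist"); crop(w,100,200,360,220,2.2,"pics/w12.png")
E
```

```text
tcp stall [-0.005   0.0589] nest stall [-0.0051  0.0289] nest world [ 0.5512 -0.2034  0.0154] az 273.3232767682466
scene crop 126 87
 amber bbox [189 118  21  54 457]
side crop 272 114
 amber bbox [337 171  13  26 138]
t 13.25 pos [ 0.5495 -0.1735  0.0154] q [-0.2   0.51  1.83 -0.85  0.83  0.34] F [-0.1  0.9 -0.3] open 0.45
tool x [-0.049  0.818 -0.573] z [ 0.033 -0.572 -0.819]
slide total [0. 0. 0.]
```

View pics/f_scene.png

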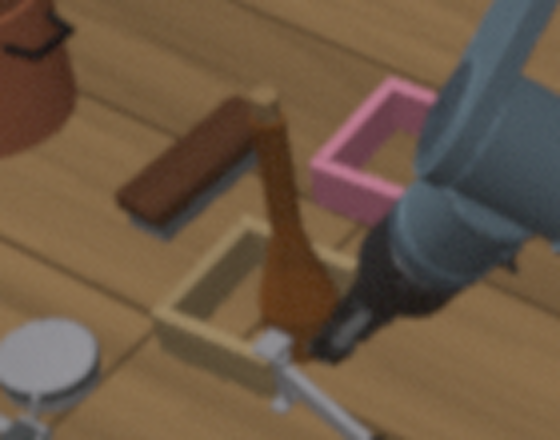

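View pics/w12.png

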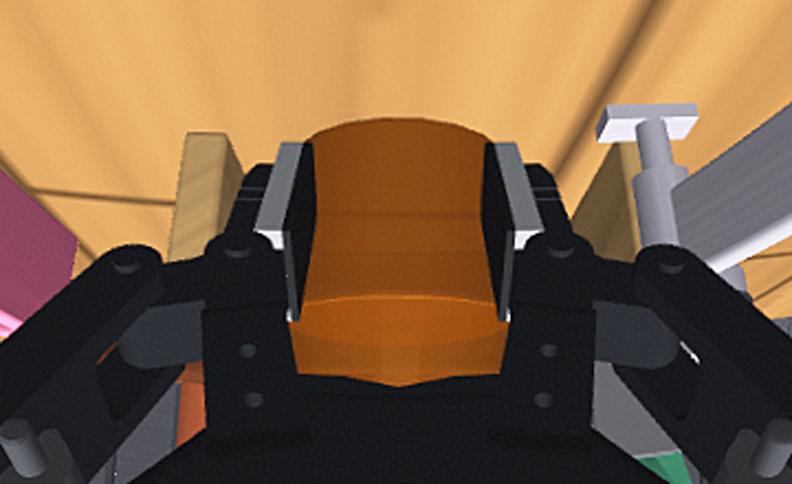

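drive_tool(
  deltas=[
    {"slide": [-0.11,0,0.077],"delta_rot": [0,0,0],"hand": 0.45},
    {"slide": [-0.13,0,0.091],"delta_rot": [0,0,0],"hand": 0.45},
    {"slide": [-0.11,0,0.077],"delta_rot": [0,0,0],"hand": 0.45},
    {"slide": [-0.06,0,0.042],"delta_rot": [0,0,0],"hand": 0.45},
    {"slide": [0,0,0],"delta_rot": [0,0,0],"hand": 0.45},
  ],
)

```text
time_s: 13.92
eef_pos: [0.5512, -0.1978, 0.0154]
eef_rot: [0.219, 0.654, 0.694, -0.206]
wrist_force: [0.1, 0.3, -0.2]
opening: 0.45
```

```bash
python3 look.py g; python3 - <<'E'
from h import *
w=ctrl.camera("wrist"); crop(w,100,200,360,220,2.2,"pics/w13.png")
E
```

```text
tcp stall [-0.0047  0.0347] nest stall [-0.0047  0.0047] nest world [ 0.553  -0.2275  0.0154] az 273.40767529607706
scene crop 120 84
 amber bbox [182 114  21  57 496]
side crop 276 112
 amber bbox [341 169   9  15  60]
t 14.03 pos [ 0.5512 -0.1976  0.0154] q [-0.25  0.51  1.82 -0.86  0.81  0.31] F [ 1.3  1.  -0.2] open 0.45
tool x [-0.05   0.818 -0.573] z [ 0.034 -0.572 -0.819]
slide total [0. 0. 0.]
```

View pics/g_scene.png

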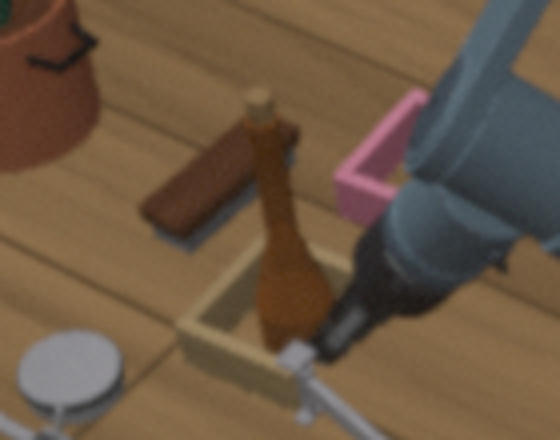

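View pics/w13.png

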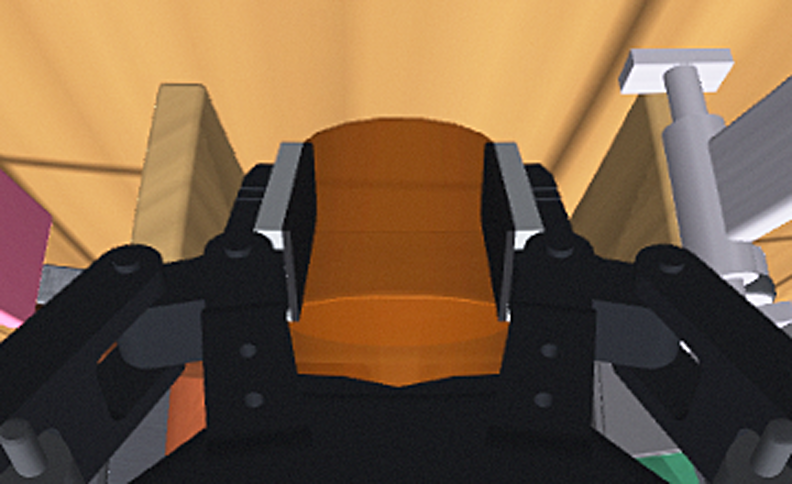

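drive_tool(
  deltas=[
    {"slide": [0.12,0,-0.084],"delta_rot": [0,0,0],"hand": 0.45},
    {"slide": [0.25,0,-0.175],"delta_rot": [0,0,0],"hand": 0.45},
    {"slide": [0.4,0,-0.28],"delta_rot": [0,0,0],"hand": 0.45},
    {"slide": [0.4,0,-0.28],"delta_rot": [0,0,0],"hand": 0.2},
    {"slide": [0.4,0,-0.28],"delta_rot": [0,0,0],"hand": 0},
  ],
)

```text
time_s: 14.7
eef_pos: [0.5452, -0.0998, 0.0154]
eef_rot: [0.219, 0.654, 0.695, -0.206]
wrist_force: [-0.2, 0.4, -0.6]
opening: 0.029
```

```bash
python3 look.py h; python3 - <<'E'
from h import *
w=ctrl.camera("wrist"); cv2.imwrite("pics/w14.png",w["frame"][:,:,::-1])
c=ctrl.camera("scene"); crop(c,130,100,110,100,6,"pics/h6.png")
E
```

```text
tcp stall [-0.0047  0.1338] nest stall [-0.0046  0.1038] nest world [ 0.5472 -0.1287  0.0152] az 273.59637755778897
scene crop 148 96
 amber bbox [181 114  23  58 516]
side crop 260 122
 amber bbox [338 159  16  40 292]
t 14.8 pos [ 0.5453 -0.0987  0.0152] q [-0.06  0.51  1.82 -0.81  0.9   0.42] F [-0.1  0.4 -0.3] open -0.01
tool x [-0.053  0.818 -0.572] z [ 0.036 -0.571 -0.82 ]
slide total [0. 0. 0.]
```

View pics/h6.png

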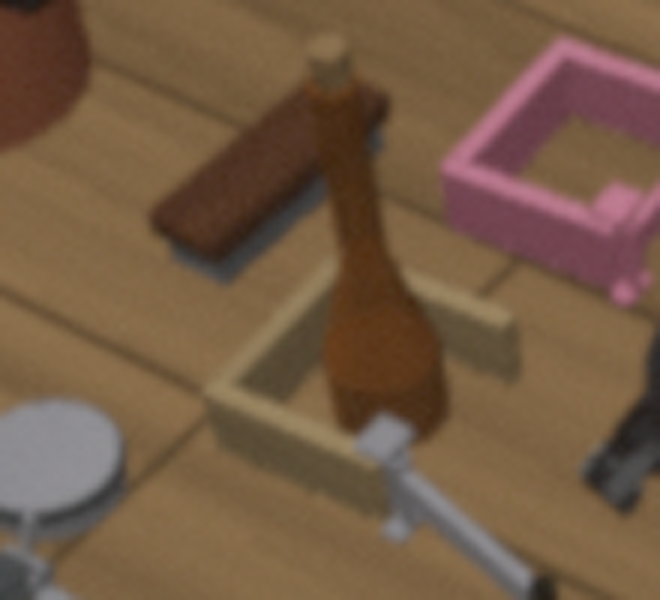

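View pics/w14.png

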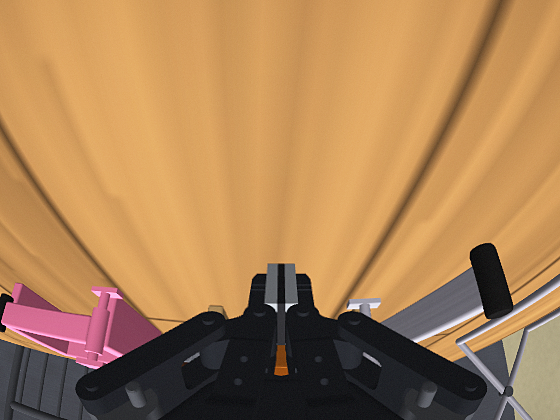

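```bash
python3 - <<'E'
from h import *
from look import st
E
python3 - <<'E'
import sys; sys.argv=["look.py","i"]
sys.path.insert(0,".")
from look import *
print("cork",st(onz(s,130+330/6,100+45/6,.24)))
ln=[(o2,) for o2 in ()]
for Y in(-.01,-.005,0,.005,.01):
    a=.06; X=np.array([.558,-.232])+(-.005)*np.array([np.cos(a),np.sin(a)])+Y*np.array([-np.sin(a),np.cos(a)])
    th=np.linspace(0,6.28,60)
    r=[]
    for cm in (s,d):
        q=np.array([proj(cm,[X[0]+.03*np.cos(t),X[1]+.03*np.sin(t),z]) for t in th for z in(0,.045)]); r+=[q[:,0].min().round(1),q[:,0].max().round(1),q[:,1].max().round(1)]
    print(Y,r)
crop(d,290,140,110,90,7,"pics/i7.png")
crop(s,165,110,70,95,6,"pics/i8.png")
E
```

```text
tcp stall [-0.0047  0.1307] nest stall [-0.0047  0.1007] nest world [ 0.5473 -0.1318  0.0155] az 273.4278651623889
scene crop 147 96
 amber bbox [181 114  23  56 510]
side crop 260 121
 amber bbox [338 164  16  35 292]
t 15.0 pos [ 0.5455 -0.1018  0.0155] q [-0.07  0.51  1.82 -0.81  0.9   0.42] F [0.5 0.1 0.3] open 0.0
tool x [-0.05   0.818 -0.573] z [ 0.034 -0.572 -0.82 ]
slide total [0. 0. 0.]
cork [-0.0071  0.0088]
-0.01 [np.float64(178.8), np.float64(200.3), np.float64(173.4), np.float64(339.0), np.float64(355.9), np.float64(198.3)]
-0.005 [np.float64(180.1), np.float64(201.6), np.float64(174.0), np.float64(338.2), np.float64(355.1), np.float64(198.8)]
0 [np.float64(181.5), np.float64(203.0), np.float64(174.6), np.float64(337.5), np.float64(354.3), np.float64(199.3)]
0.005 [np.float64(182.8), np.float64(204.3), np.float64(175.2), np.float64(336.7), np.float64(353.6), np.float64(199.8)]
0.01 [np.float64(184.2), np.float64(205.6), np.float64(175.7), np.float64(335.9), np.float64(352.8), np.float64(200.3)]Traceback (most recent call last):
  File "<stdin>", line 2, in <module>
  File "look.py", line 4, in <module>
    k=sys.argv[1]
      ~~~~~~~~^^^
IndexError: list index out of range
```

View pics/i7.png

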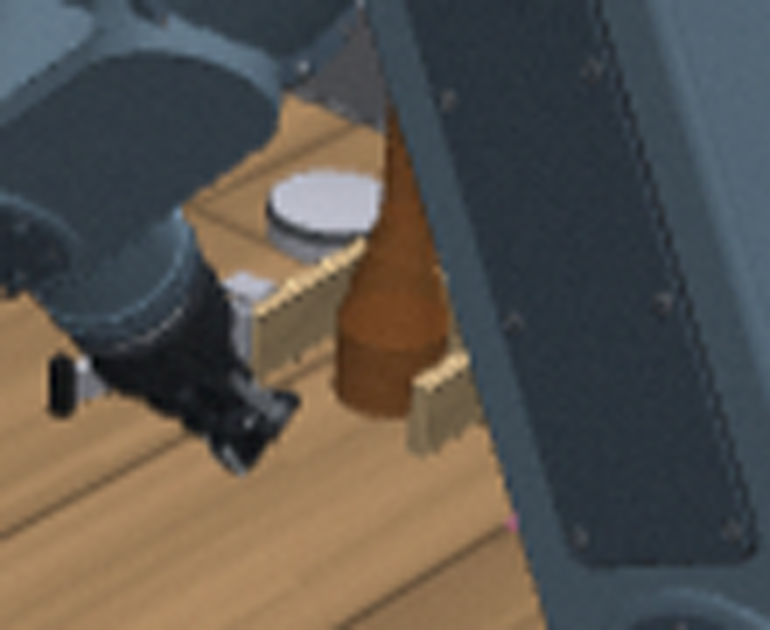

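View pics/i8.png

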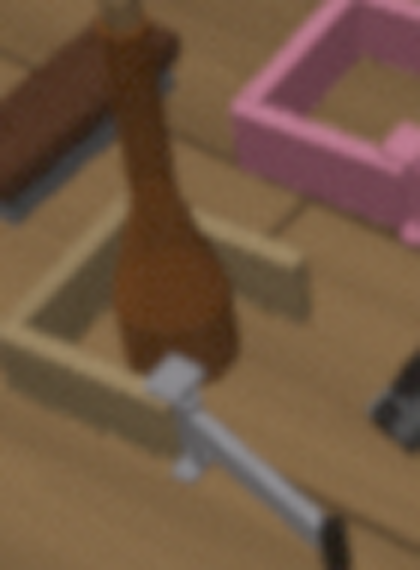

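```bash
python3 - <<'E'
import sys; sys.argv=["look.py","j"]
from look import *
a=onz(s,150+495/7,125+531/7,.035); b=onz(d,290+62/7,140+384/7,.035)
for t in (a,b):
    v=st(t); print(t.round(4),v, "gate",np.pi-np.arctan2(v[1]-.056,v[0]-.056))
E
```

```text
tcp stall [-0.0048  0.1303] nest stall [-0.0048  0.1003] nest world [ 0.5472 -0.1322  0.0154] az 273.38393004420624
scene crop 147 95
 amber bbox [181 114  23  57 522]
side crop 260 121
 amber bbox [338 161  16  38 310]
t 15.1 pos [ 0.5454 -0.1022  0.0154] q [-0.07  0.51  1.82 -0.81  0.9   0.42] F [0.2 0.2 0.1] open -0.0
tool x [-0.049  0.818 -0.573] z [ 0.034 -0.572 -0.82 ]
slide total [0. 0. 0.]
[ 0.6378 -0.0596  0.035 ] [0.09   0.1673] gate 1.867273655221899
[ 0.6373 -0.0639  0.035 ] [0.0892 0.163 ] gate 1.8716577687513678
```

The bottle stands at about stall y +0.005, upright and wholly inside, with the gate at about 1.87. Next I'll lift over the bar to its far side.

drive_tool(
  deltas=[
    {"slide": [-0.23,0,-0.33],"delta_rot": [0,0,0],"hand": 0},
    {"slide": [-0.23,0,-0.33],"delta_rot": [0,0,0],"hand": 0},
    {"slide": [-0.23,0,-0.33],"delta_rot": [0,0,0],"hand": 0},
    {"slide": [-0.23,0,-0.33],"delta_rot": [0,0,0],"hand": 0},
    {"slide": [-0.23,0,-0.33],"delta_rot": [0,0,0],"hand": 0},
  ],
)

```text
time_s: 15.72
eef_pos: [0.5454, -0.1017, 0.1173]
eef_rot: [0.219, 0.654, 0.694, -0.206]
wrist_force: [0.8, 1.1, -0.2]
opening: 0.0
```

drive_tool(
  deltas=[
    {"slide": [0,0.5,0],"delta_rot": [0,0,0],"hand": 0},
    {"slide": [0,0.5,0],"delta_rot": [0,0,0],"hand": 0},
    {"slide": [0,0.5,0],"delta_rot": [0,0,0],"hand": 0},
    {"slide": [0,0.5,0],"delta_rot": [0,0,0],"hand": 0},
    {"slide": [0,0.5,0],"delta_rot": [0,0,0],"hand": 0},
  ],
)

```text
time_s: 16.35
eef_pos: [0.671, -0.0939, 0.1167]
eef_rot: [0.218, 0.654, 0.695, -0.206]
wrist_force: [0.4, -0.8, 0.6]
opening: -0.001
```

```bash
python3 - <<'E'
from h import *
to([.669,-.10,.026],273.4,35)
w=ctrl.camera("wrist"); cv2.imwrite("pics/w15.png",w["frame"][:,:,::-1])
E
```

```text
t 16.35 pos [ 0.671  -0.0939  0.1167] q [-0.04  0.56  1.47 -0.68  1.14  0.2 ] F [ 0.4 -0.8  0.6] open -0.0
tool x [-0.05   0.818 -0.573] z [ 0.034 -0.572 -0.82 ]
slide total [ 0.94 -0.05  1.55]
rot total [ 0. -0.  0.]
```

View pics/w15.png

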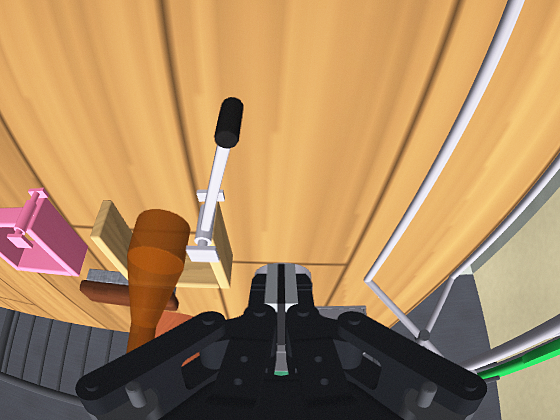

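drive_tool(
  deltas=[
    {"slide": [0.2,0,0.285],"delta_rot": [0,0,0],"hand": 0},
    {"slide": [0.2,0,0.285],"delta_rot": [0,0,0],"hand": 0},
    {"slide": [0.2,0,0.285],"delta_rot": [0,0,0],"hand": 0},
    {"slide": [0.2,0,0.285],"delta_rot": [0,0,0],"hand": 0},
    {"slide": [0.18,0,0.27],"delta_rot": [0,0,0],"hand": 0},
  ],
)

```text
time_s: 17.02
eef_pos: [0.6698, -0.0942, 0.0285]
eef_rot: [0.218, 0.654, 0.695, -0.206]
wrist_force: [0.7, 0.8, 0.7]
opening: 0.002
```

```bash
cat > gate.py <<'E'
from h import *
a=.06; H=np.array([.058,.057]); C=np.array([.558,-.232])
M=np.array([[np.cos(a),-np.sin(a)],[np.sin(a),np.cos(a)]])
def tcp(g,r,c,z=.030):
    v=H+r*np.array([-np.cos(g),np.sin(g)])+c*np.array([np.sin(g),np.cos(g)]); return np.r_[C+M@v,z]
def plan(rows):
    o,R=state(); p=o["eef_pos"]; v=M.T@(p[:2]-C)-H; print("pos",p.round(4),"rel hinge",v.round(4),"F",o["wrist_force"].round(1),"q",o["q"].round(2))
    for g,r,c in rows:
        T=tcp(g,r,c); d=R.inv().apply(T-p)/.05; print(g,d.round(3)); p=T
E
python3 - <<'E'
from gate import *
plan([(1.87,85,.03)] and [(1.87,.080,.03),(1.87,.077,.02),(1.7,.075,.018),(1.55,.075,.018),(1.4,.075,.018),(1.25,.075,.018),(1.1,.075,.018),(.95,.075,.018),(.8,.075,.018),(.65,.075,.018)])
w=ctrl.camera("wrist"); cv2.imwrite("pics/w16.png",w["frame"][:,:,::-1])
E
```

```text
pos [ 0.6698 -0.0942  0.0285] rel hinge [0.0618 0.0739] F [0.7 0.8 0.7] q [-0.05  0.69  1.48 -0.73  1.03  0.3 ]
1.87 [-0.12  -0.192  0.048]
1.87 [ 0.002 -0.209 -0.001]
1.7 [ 0.072 -0.286 -0.05 ]
1.55 [ 0.054 -0.222 -0.038]
1.4 [ 0.027 -0.229 -0.018]
1.25 [-0.002 -0.231  0.002]
1.1 [-0.03  -0.228  0.021]
0.95 [-0.058 -0.22   0.041]
0.8 [-0.084 -0.207  0.059]
0.65 [-0.108 -0.189  0.076]
```

View pics/w16.png

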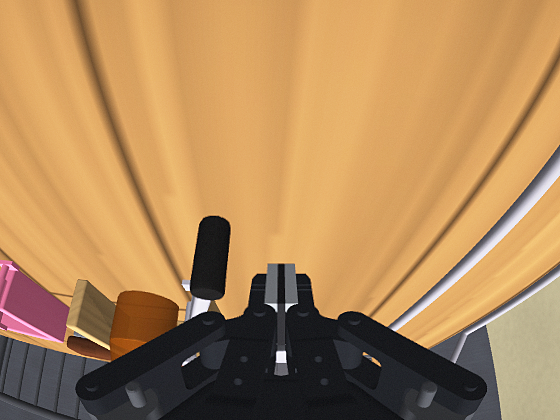

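drive_tool(
  deltas=[
    {"slide": [-0.14,-0.15,0.02],"delta_rot": [0,0,0],"hand": 0},
    {"slide": [0,-0.2,0],"delta_rot": [0,0,0],"hand": 0},
    {"slide": [0.03,-0.2,-0.02],"delta_rot": [0,0,0],"hand": 0},
    {"slide": [0.04,-0.2,-0.03],"delta_rot": [0,0,0],"hand": 0},
    {"slide": [0.04,-0.2,-0.03],"delta_rot": [0,0,0],"hand": 0},
  ],
)

```text
time_s: 17.7
eef_pos: [0.6222, -0.0964, 0.0338]
eef_rot: [0.219, 0.654, 0.695, -0.206]
wrist_force: [1.0, -0.7, 0.7]
opening: -0.0
```

```bash
python3 - <<'E'
from gate import *
plan([(1.4,.075,.018),(1.25,.075,.018),(1.1,.075,.018),(.95,.075,.018),(.8,.075,.018),(.65,.075,.018)])
w=ctrl.camera("wrist"); cv2.imwrite("pics/w17.png",w["frame"][:,:,::-1])
w=ctrl.camera("scene"); crop(w,130,100,130,110,5,"pics/s17.png")
E
```

```text
pos [ 0.6222 -0.0964  0.0338] rel hinge [0.0142 0.0745] F [ 1.  -0.7  0.7] q [-0.05  0.6   1.62 -0.75  0.99  0.33]
1.4 [ 0.084 -0.185  0.035]
1.25 [-0.002 -0.231  0.001]
1.1 [-0.03  -0.228  0.021]
0.95 [-0.058 -0.22   0.04 ]
0.8 [-0.084 -0.207  0.059]
0.65 [-0.109 -0.19   0.076]
```

View pics/w17.png

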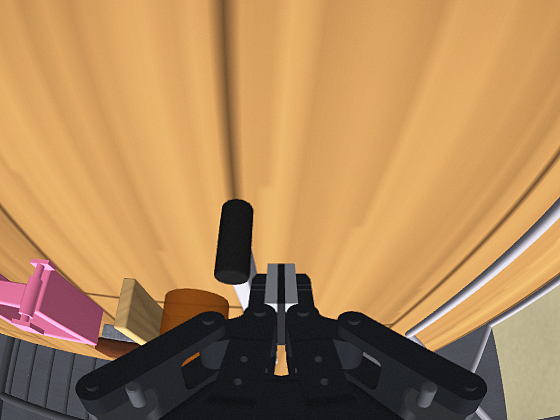

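View pics/s17.png

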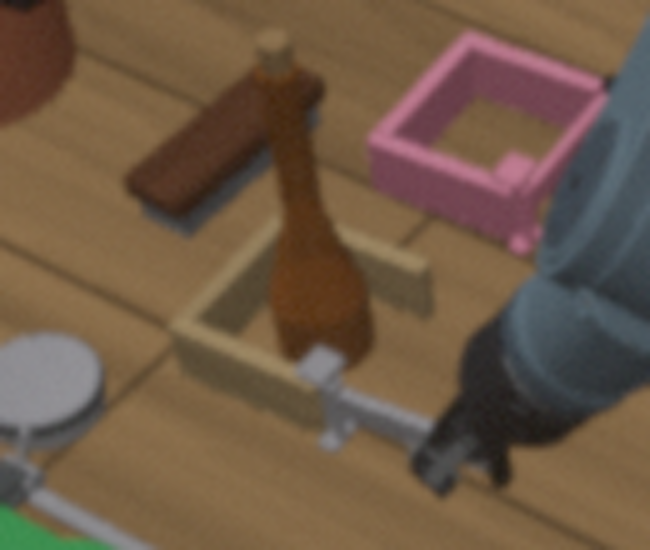

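drive_tool(
  deltas=[
    {"slide": [0.03,-0.2,-0.02],"delta_rot": [0,0,0],"hand": 0},
    {"slide": [0,-0.23,0],"delta_rot": [0,0,0],"hand": 0},
    {"slide": [-0.03,-0.23,0.02],"delta_rot": [0,0,0],"hand": 0},
    {"slide": [-0.06,-0.22,0.04],"delta_rot": [0,0,0],"hand": 0},
    {"slide": [-0.08,-0.2,0.06],"delta_rot": [0,0,0],"hand": 0},
  ],
)

```text
time_s: 18.42
eef_pos: [0.5686, -0.1087, 0.0333]
eef_rot: [0.218, 0.654, 0.695, -0.206]
wrist_force: [1.1, 0.2, 0.9]
opening: -0.001
```

```bash
python3 - <<'E'
from gate import *
plan([(.65,.075,.018),(.5,.075,.018),(.35,.075,.016),(.2,.075,.015),(.1,.075,.014),(0.05,.075,.013)])
w=ctrl.camera("wrist"); cv2.imwrite("pics/w18.png",w["frame"][:,:,::-1])
w=ctrl.camera("scene"); crop(w,130,100,130,110,5,"pics/s18.png")
E
```

```text
pos [ 0.5686 -0.1087  0.0333] rel hinge [-0.04    0.0654] F [1.1 0.2 0.9] q [-0.08  0.51  1.77 -0.78  0.93  0.36]
0.65 [-0.056 -0.176  0.12 ]
0.5 [-0.13  -0.168  0.091]
0.35 [-0.18  -0.156  0.126]
0.2 [-0.183 -0.111  0.128]
0.1 [-0.134 -0.054  0.094]
0.05 [-0.077 -0.021  0.054]
```

View pics/w18.png

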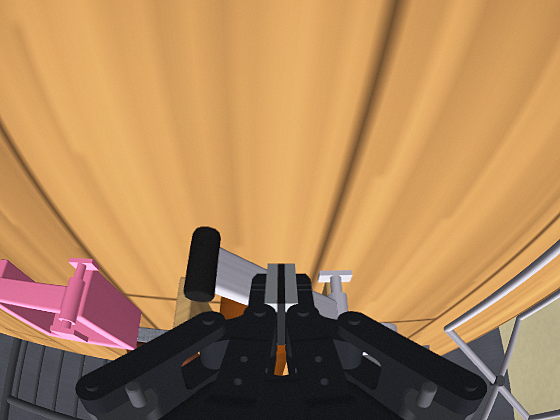

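View pics/s18.png

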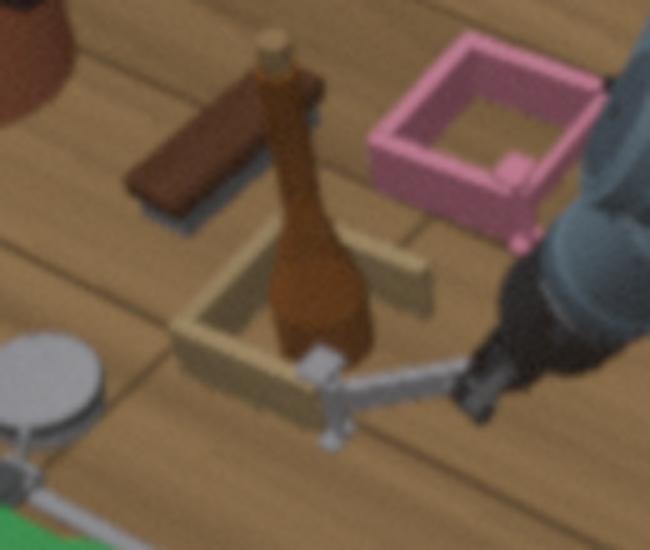

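drive_tool(
  deltas=[
    {"slide": [-0.09,-0.17,0.065],"delta_rot": [0,0,0],"hand": 0},
    {"slide": [-0.13,-0.16,0.091],"delta_rot": [0,0,0],"hand": 0},
    {"slide": [-0.18,-0.13,0.126],"delta_rot": [0,0,0],"hand": 0},
    {"slide": [-0.18,-0.08,0.128],"delta_rot": [0,0,0],"hand": 0},
    {"slide": [0,0,0],"delta_rot": [0,0,0],"hand": 0},
  ],
)

```text
time_s: 19.15
eef_pos: [0.544, -0.1466, 0.0331]
eef_rot: [0.218, 0.654, 0.694, -0.206]
wrist_force: [-0.1, 0.4, 0.0]
opening: -0.002
```

```bash
python3 - <<'E'
from gate import *
plan([(.1,.075,.014),(0.05,.075,.013),(0,.075,.013)])
w=ctrl.camera("wrist"); cv2.imwrite("pics/w19.png",w["frame"][:,:,::-1])
w=ctrl.camera("scene"); crop(w,130,100,130,110,5,"pics/s19.png")
E
```

```text
pos [ 0.544  -0.1466  0.0331] rel hinge [-0.0669  0.0291] F [-0.1  0.4  0. ] q [-0.16  0.47  1.84 -0.82  0.87  0.34]
0.1 [-0.089 -0.127  0.139]
0.05 [-0.077 -0.02   0.054]
0 [-0.061 -0.015  0.043]
```

View pics/w19.png

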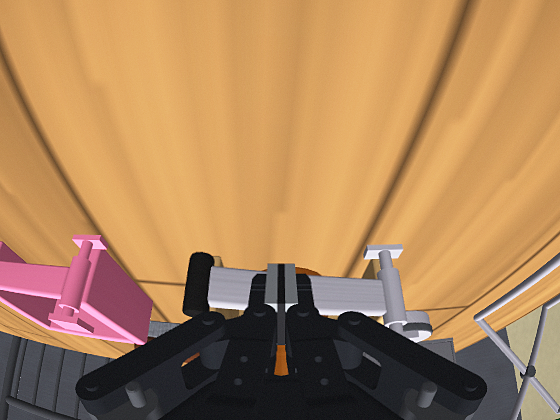

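View pics/s19.png

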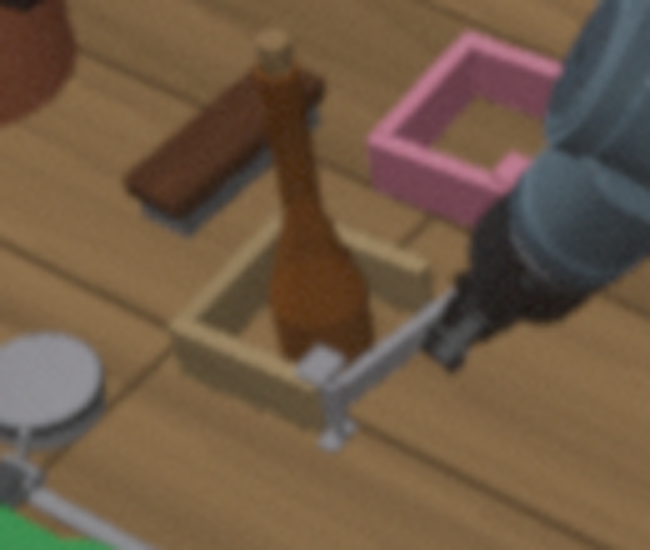

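drive_tool(
  deltas=[
    {"slide": [-0.066,-0.02,0.046],"delta_rot": [0,0,0],"hand": 0},
    {"slide": [-0.066,-0.02,0.046],"delta_rot": [0,0,0],"hand": 0},
    {"slide": [-0.066,-0.02,0.046],"delta_rot": [0,0,0],"hand": 0},
    {"slide": [-0.03,0,0.021],"delta_rot": [0,0,0],"hand": 0},
    {"slide": [0,0,0],"delta_rot": [0,0,0],"hand": 0},
  ],
)

```text
time_s: 19.88
eef_pos: [0.5423, -0.1598, 0.0332]
eef_rot: [0.218, 0.654, 0.694, -0.206]
wrist_force: [0.3, 0.3, -0.5]
opening: -0.001
```

```bash
python3 - <<'E'
from gate import *
plan([(0,.075,.013)])
w=ctrl.camera("wrist"); cv2.imwrite("pics/w20.png",w["frame"][:,:,::-1])
w=ctrl.camera("scene"); crop(w,150,120,100,85,7,"pics/s20.png")
E
```

```text
pos [ 0.5423 -0.1598  0.0332] rel hinge [-0.0693  0.0161] F [ 0.3  0.3 -0.5] q [-0.18  0.47  1.85 -0.83  0.86  0.33]
0 [-0.014 -0.114  0.087]
```

View pics/w20.png

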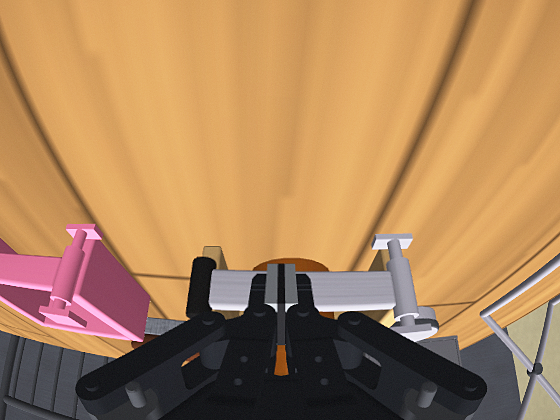

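View pics/s20.png

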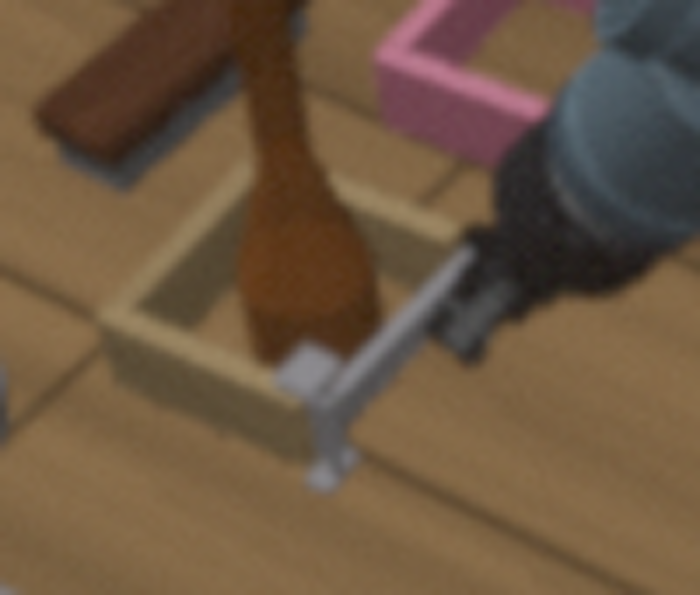

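Nearly shut, with no stop force yet. I'll push in small steps until the force rises.

drive_tool(
  deltas=[
    {"slide": [-0.033,0,0.023],"delta_rot": [0,0,0],"hand": 0},
    {"slide": [-0.033,0,0.023],"delta_rot": [0,0,0],"hand": 0},
    {"slide": [0,0,0],"delta_rot": [0,0,0],"hand": 0},
    {"slide": [0,0,0],"delta_rot": [0,0,0],"hand": 0},
    {"slide": [0,0,0],"delta_rot": [0,0,0],"hand": 0},
  ],
)

```text
time_s: 20.6
eef_pos: [0.5425, -0.1629, 0.033]
eef_rot: [0.218, 0.654, 0.695, -0.206]
wrist_force: [-1.2, 4.7, 2.0]
opening: -0.003
```

```bash
python3 - <<'E'
from gate import *
plan([(0,.075,.013)])
E
```

```text
pos [ 0.5425 -0.1629  0.033 ] rel hinge [-0.0693  0.0129] F [-1.2  4.7  2. ] q [-0.19  0.47  1.85 -0.83  0.85  0.32]
0 [ 0.037 -0.113  0.048]
```

drive_tool(
  deltas=[
    {"slide": [-0.03,0,0.021],"delta_rot": [0,0,0],"hand": 0},
    {"slide": [0,0,0],"delta_rot": [0,0,0],"hand": 0},
    {"slide": [0,0,0],"delta_rot": [0,0,0],"hand": 0},
    {"slide": [0,0,0],"delta_rot": [0,0,0],"hand": 0},
    {"slide": [0,0,0],"delta_rot": [0,0,0],"hand": 0},
  ],
)

```text
time_s: 21.22
eef_pos: [0.5426, -0.1633, 0.0329]
eef_rot: [0.218, 0.654, 0.695, -0.205]
wrist_force: [-3.4, 14.9, 6.6]
opening: 0.003
```

```bash
python3 - <<'E'
from gate import *
plan([(0,.075,.013)])
E
```

```text
pos [ 0.5426 -0.1633  0.0329] rel hinge [-0.0693  0.0125] F [-3.4 14.9  6.6] q [-0.19  0.47  1.85 -0.83  0.85  0.32]
0 [ 0.042 -0.114  0.042]
```

At the stop: the force rises to 15 N with no further motion. Now backing off along the approach line.

drive_tool(
  deltas=[
    {"slide": [0.1,0,-0.07],"delta_rot": [0,0,0],"hand": 0},
    {"slide": [0.3,0,-0.21],"delta_rot": [0,0,0],"hand": 0},
    {"slide": [0.5,0,-0.35],"delta_rot": [0,0,0],"hand": 0},
    {"slide": [0.5,0,-0.35],"delta_rot": [0,0,0],"hand": 0},
    {"slide": [0.5,0,-0.35],"delta_rot": [0,0,0],"hand": 0},
  ],
)

```text
time_s: 21.85
eef_pos: [0.5356, -0.0481, 0.0332]
eef_rot: [0.219, 0.654, 0.695, -0.206]
wrist_force: [0.7, 0.3, -0.2]
opening: -0.003
```

drive_tool(
  deltas=[
    {"slide": [-0.2,0,-0.5],"delta_rot": [0,0,0],"hand": 0},
    {"slide": [-0.2,0,-0.5],"delta_rot": [0,0,0],"hand": 0},
    {"slide": [-0.2,0,-0.5],"delta_rot": [0,0,0],"hand": 0},
    {"slide": [0,0,0],"delta_rot": [0,0,0],"hand": 0},
    {"slide": [0,0,0],"delta_rot": [0,0,0],"hand": 0},
  ],
)

```text
time_s: 22.48
eef_pos: [0.5342, -0.031, 0.1111]
eef_rot: [0.218, 0.654, 0.695, -0.206]
wrist_force: [-0.2, 0.2, -0.2]
opening: 0.0
```

```bash
python3 - <<'E'
from gate import *
plan([])
c=load(); s,d=c["scene"],c["side"]
crop(s,150,95,100,95,6,"pics/z1.png"); crop(d,280,140,120,90,6,"pics/z2.png")
w=ctrl.camera("wrist"); cv2.imwrite("pics/z3.png",w["frame"][:,:,::-1])
for g in(0,.12,.25):
    v=H+.112*np.array([-np.cos(g),np.sin(g)]); X=np.r_[C+M@v,.035]; print(g,proj(s,X).round(1),proj(d,X).round(1))
cv2.imwrite("pics/z4.png",s["frame"][:,:,::-1])
E
```

```text
pos [ 0.5342 -0.031   0.1111] rel hinge [-0.0697  0.145 ] F [-0.2  0.2 -0.2] q [ 0.06  0.35  1.8  -0.69  1.11  0.36]
0 [216.2 156.2] [347.7 197.6]
0.12 [219.7 157.8] [345.3 199. ]
0.25 [223.2 160. ] [342.4 200.2]
```

View pics/z1.png

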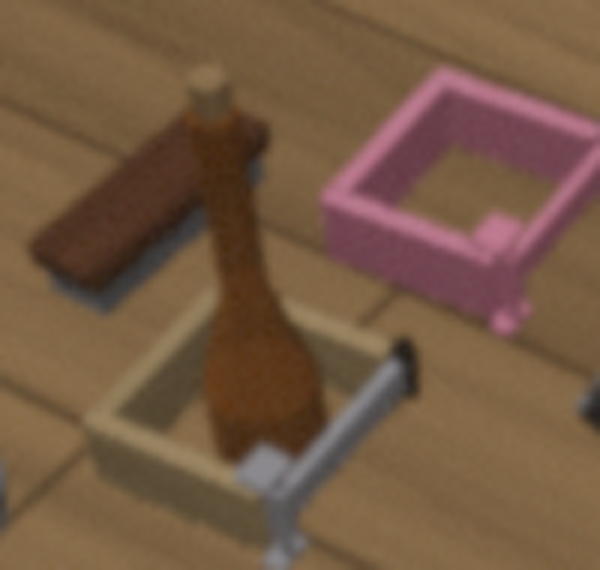

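View pics/z2.png

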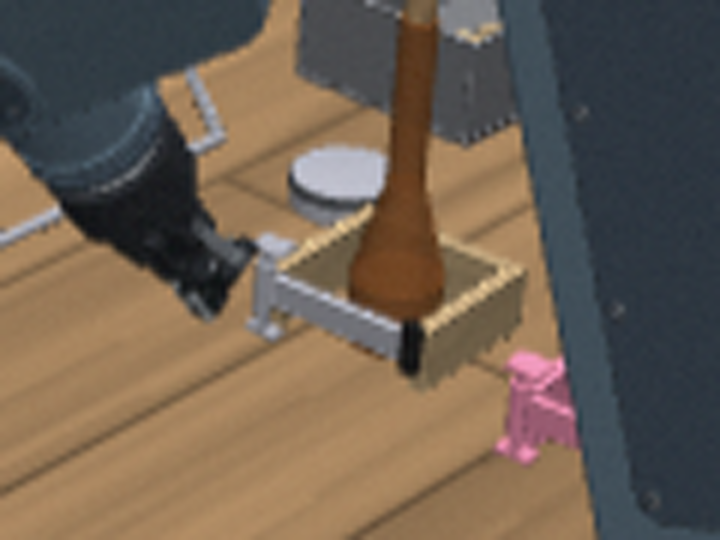

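View pics/z3.png

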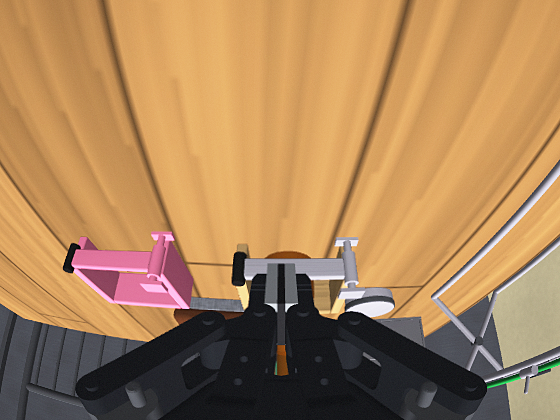

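View pics/z4.png

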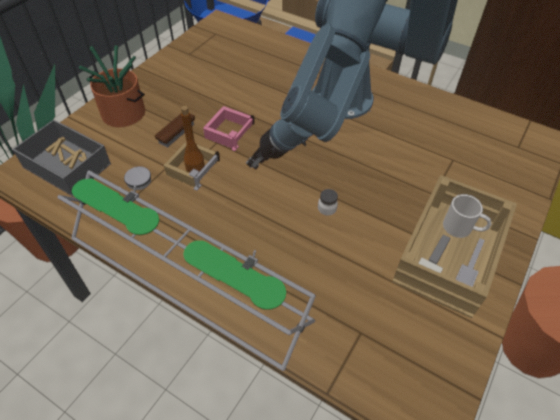

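Bar shut: its tip is at scene (217,156) against (216,156) predicted for gate = 0. The bottle is upright inside, the other things are in place, and the hand is clear with no force reading. Handing in.

```bash
python3 -c "
from bench import ctrl
print(ctrl.hand_in())"
```

```text
the job is handed in; nothing more can be done
None
```

The bottle now stands upright inside the wooden stall with the swing bar shut across the mouth. I handed the job in at about 22.5 s of the 62 s allowed; handing in reports no verdict.

I pushed the bottle low on its body with the half-open, tilted fingers, sliding it to about 5 mm on the mouth side of the stall's centre. Then I swung the bar shut from its far side and backed clear.

Last checks:
- **Bar:** it reached its stop, with the force rising to 15 N and no further motion. Both fixed cameras put its tip within about 1 px of the shut position, a gate angle of roughly 0.00 to 0.03 rad.
- **Bottle:** it looks upright in both fixed camera views. The hand position put its centre at y ≈ +5 mm and x ≈ -5 mm in the stall's frame. The camera estimates of y disagreed slightly, from 0 to +9 mm, all well under the 20 mm limit.
- **Other things:** the jar, brush, tin and the things in the crate look unmoved in the scene picture; I did not re-measure their positions. The wrist force was about zero once the hand was clear.

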